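# Set the tilting carving rest to the bevel gauge

## Robot

A 6-joint arm with a two-finger parallel gripper is mounted at the origin on the work surface. World frame = base frame: x ahead of the robot, y to its left, z up, the work surface at z = 0. Lengths are in m, angles in rad, forces in N, time in s.
With the tool pointing down it reaches from about 0.35 to 0.725 m from the base axis. Payload 6 kg.
Tool frame: the origin (TCP) lies between the finger pads; the fingertips stand robot.tip_extent ahead of it and the grasp point (between the pads) is the TCP (robot.tip_extent is the distance from the TCP to the fingertips, in m); x points along the fingers, z is the direction in which the jaws open and shut, and the axes are right-handed (so a half turn about x gives the same grasp; the last joint's range is limited). The gripper opens to 85 mm and grips with 20 to 120 N. Pads are 22 mm wide; open, the fingers measure 114 mm over their backs; the gripper's body (76 mm by 85 mm) begins 54 mm behind the grasp point. The pads swing forward as they close: fully open they stand 13 mm farther back than shut.
Start: joints at [1.437, 0.04, 0.085, 0, -1.615, -0.334], TCP at [0.271, 0.536, 0.22] pointing down, gripper open.
Joint ranges: [-2.56, 2.56], [-1.29, 2.01], [-1.08, 1.49], [-3.29, 1.98], [-2.81, -0.18], [-2.99, 2.99]. Speed limits (rad/s): [2.57, 2.57, 3.01, 3.14, 3.14, 3.14].

## Interface

Orientations are given as a unit quaternion [w, x, y, z].
In Python, from workcell import monitor, viewer, robot gives the robot as it stands. The module is installed in compiled form; this text tells all that it offers.
- The arm moves only by the shell command python3 -m jog 'ROWS'. ROWS is JSON, a list that holds one entry, the list of rows, each a list of 7 numbers: the shift along the tool's x, y, z in mm, then the turn, a rotation vector about the tool's x, y, z in rad, then the finger opening in mm, from 0 to 85.4. In form: [[[dx, dy, dz, rx, ry, rz, grip], ...]]. A call has 1 to 12 rows; each row shifts and turns the commanded pose from where the row before left it, along the tool's axes as they then stand; what a row does not reach is not made up. A row lasts 1/8 s, in which the tool goes at most 62.5 mm and 10.7 degrees, less where a joint would pass 70% of its speed; a pose out of reach is approached as far as the arm can. A call with a gripper value outside its range is refused whole. The fingers move at their own pace and stop on an object; the grip force is fixed at half the most. Time passes only in rows, so rows that do not move let the fingers close. It gives the time, the measured TCP pose, the force and the opening at its end, in the units of the state.
- monitor.observe(): the state, without advancing time (a new reading comes with each control period).
- viewer.capture(name): name is "scene" or "top" or "wrist"; returns a dict with "image" (384x512x3 uint8, red, green, blue), "vertical_fov" (degrees; the focal length in pixels is half the picture's height over the tangent of half this angle, whatever the lens; pixels are square), "cx", "cy" (the principal point, pixels), "T" (4x4, takes a point from camera to world coordinates). Camera axes: x right, y down, z forward; pixel columns grow to the right and rows downward; lengths in m; the calibration is good to about 2 mm. A picture is of the moment at which its call begins. There is no depth.
- robot.job_done(): hands the job in, once; it reports no verdict.
The state is a dict: "t": time; "qpos": joint angles; "qd": joint speeds; "tau": joint torques, N m; "eef_pos": TCP position; "tool_rot": TCP orientation; "ft_force": force on the tool from outside, world axes, zero at the start; "torque": the same for the moment, N m; "finger_gap": finger opening in m.
Only numpy, scipy, OpenCV 4.12 (cv2) and the standard library are available. Lean on these libraries where they do the work, as an engineer would, in place of code of your own. Each camera call takes 0.05 s, during which the arm holds its last target.

## Task

Get the carving rest ready: first clear the gouge and the sanding block off its board and lay both flat on the floor of the green tray while the board is still down. Then raise the stiff-hinged board (the red tab on its edge is the handle) until it is parallel with the blue bevel blade beside it, and leave it standing there. Do not shift the bevel blade, and leave the bowl, glue bottle and tin where they are.

Things in the scene. Friction and masses are not known exactly. Their poses are not given: they have to be found in the camera images.
- rest: Fixed dark-wood base of the carving rest, 210 mm (x) by 260 mm (y). Origin: centre of its underside, on the bench. x points from the hinge side (near the robot) to the tab side (away), y left, z up; turned up to 0.25 rad. The hinge line is parallel to y at x = -105 mm, 42 mm above the bench. A 50 x 45 mm ear, 40 mm high, beside the near left corner carries the bevel blade.
- board (a joint): Angle of the pale wooden board about the hinge line, rad: 0 lying flat on the base (as at the start), growing as the far edge with the red tab rises, limit 1.4. Stiff hinge: the 0.6 kg board stays wherever it is left; raising it takes about 10 N at the tab, lowering about 4 N.
- tab (a point): Grip point of the red tab, a tongue 24 mm wide (y), 18 mm thick, sticking out 50 mm from the middle of the board's far edge in the board's plane. The point is at its mid-width and mid-thickness, 28 mm beyond the edge, 238 mm from the hinge line. Clear space below: when flat, its underside is 42 mm above the bench. Frame turns with the board: x hinge to tab, y along hinge, z out of the top.
- board_hinge (a point): Point on the board's hinge line, mid-width, at the level of the board's underside (42 mm above the bench); axes as the tab's. The board is 210 mm long from hinge to far edge, 260 mm wide and 18 mm thick (flat, its top is 60 mm above the bench), with a ledge 8 mm wide and 9 mm high on top along the hinge edge.
- bevel (a joint): Angle of the blue bevel blade about the same hinge line, rad, 0 level, counted like the board's. This is the angle to match; it differs from start to start (0.40 to 0.75) and its clamp holds it firmly: it must not be pushed.
- bevel_tip (a point): Free end of the blue bevel blade: a bar 160 mm long from the hinge line, 18 mm high, 6 mm thick, slanting up beside the board's left (+y) edge, 152 mm left of the rest's middle (about 19 mm clear of the board). Frame turns with the blade: x from hinge to tip. At the right angle board and blade lie side by side, flush.
- gouge: Loose carving gouge, 190 mm long, about 0.16 kg, lying on the board roughly along the hinge line. Orange handle 115 mm long, 26 mm wide, 24 mm high, then a brass collar and a steel blade 16 mm wide. Origin: centre of the handle, 12 mm above what it lies on. x along the tool to the blade (handle -57 to +57 mm, tip at +132 mm; it balances at about +15 mm), z up.
- gouge_tip (a point): The gouge's cutting tip, 132 mm along its x axis from the handle's centre.
- block: A loose cork sanding block with a black sole, 110 mm (x) by 55 mm (y) by 45 mm high, about 0.15 kg, lying on the board roughly along the hinge line beside the gouge; either of the two may be the one nearer the hinge. Origin: its centre, 22.5 mm above what it lies on.
- tray: The fixed green open tray, 250 mm (x) by 180 mm (y) outside, walls 5 mm thick and 28 mm high, floor 5 mm thick. Origin: centre of its underside on the bench. It stands to the left or the right of the rest, turned up to 0.2 rad.
- bowl: A wooden bowl, 150 mm across the rim, 55 mm high, standing on the other side of the rest from the tray. Origin: centre of its underside. Bystander.
- glue: A white glue bottle with a red cap, 60 mm across, 160 mm high, standing beyond the rest to one side. Origin: centre of its underside. Bystander.
- tin: A steel tin with a paper band, 84 mm across, 100 mm high, standing beyond the rest on the side away from the glue bottle. Origin: centre of its underside. Bystander.

How it is judged:
By the outcome, as a careful person would: the job done as asked, in the order asked, and still so for the second after the job is handed in, with the robot touching nothing.
It also fails if it takes over 69 s, if anything falls off the work surface, if the arm or the gripper's body presses on something with over 40 N, if the wrist force passes 120 N, or if a joint passes its speed limit or range.

## Working session

There is one attempt and no reset: what is moved stays moved. The work goes in short steps, Python scripts to look and compute and a shell command to move; the robot and the scene stay as the last step left them, time stands still between calls to the robot, and variables do not carry over. Pictures are saved under pics/ and viewed, and the job is handed in when it is done.

```bash
mkdir -p pics
cat > h.py <<'E'
import numpy as np, cv2
from workcell import monitor, viewer, robot
def cap(n,f):
    c=viewer.capture(n); cv2.imwrite('pics/'+f,cv2.cvtColor(c['image'],cv2.COLOR_RGB2BGR)); np.savez('pics/'+f+'.npz',image=c['image'],T=c['T'],K=np.array([c['vertical_fov'],c['cx'],c['cy']])); return c
def load(f):
    d=np.load('pics/'+f+'.npz'); return dict(image=d['image'],T=d['T'],vertical_fov=d['K'][0],cx=d['K'][1],cy=d['K'][2])
def ray(c,u,v):
    f=c['image'].shape[0]/2/np.tan(np.radians(c['vertical_fov'])/2)
    d=np.array([(u-c['cx'])/f,(v-c['cy'])/f,1.]); T=np.array(c['T']); d=T[:3,:3]@d
    return T[:3,3],d/np.linalg.norm(d)
def onz(c,u,v,z):
    o,d=ray(c,u,v); return o+d*(z-o[2])/d[2]
def proj(c,p):
    f=c['image'].shape[0]/2/np.tan(np.radians(c['vertical_fov'])/2)
    T=np.array(c['T']); q=T[:3,:3].T@(np.array(p)-T[:3,3]); return f*q[0]/q[2]+c['cx'],f*q[1]/q[2]+c['cy']
E
python3 - <<'E'
from h import *
s=monitor.observe()
for k in s: print(k,s[k])
print(robot.tip_extent)
for n in ['scene','top','wrist']:
    c=cap(n,n+'0.png'); print(n,c['vertical_fov'],c['cx'],c['cy'],np.round(c['T'],3).tolist())
E
```

```text
t 0.0
qpos [ 1.43671284e+00  4.08161970e-02  8.37705484e-02 -4.60793938e-04
 -1.61548087e+00 -3.33707712e-01]
qd [-1.17579969e-03  4.23762537e-05 -1.03493217e-04  5.93074420e-04
  1.19592033e-03 -4.74821700e-04]
tau [ 1.53295582e-04 -3.68212330e+01  3.47415805e+01  6.93215936e+00
 -5.35201456e-03  7.17123299e-06]
eef_pos [0.27031601 0.53526082 0.2185548 ]
tool_rot [-0.37087743 -0.60175259 -0.37013653  0.60277914]
ft_force [-0.30632325 -0.54132558 -0.86074756]
torque [0.01804901 0.00024394 0.02756358]
finger_gap 0.08503747509361785
0.019
scene 50.249847921844584 263.1555407948258 190.03842888509288 [[0.347, 0.62, -0.704, 1.334], [0.938, -0.215, 0.272, -0.296], [0.017, -0.754, -0.656, 0.766], [0.0, 0.0, 0.0, 1.0]]
top 53.98502752742049 259.1868884144692 189.27433118052676 [[-0.013, -0.984, 0.177, 0.395], [-1.0, 0.012, -0.006, -0.01], [0.004, -0.177, -0.984, 1.136], [0.0, 0.0, 0.0, 1.0]]
wrist 65.1115126684026 258.91574880842495 184.58895075486157 [[-0.451, -0.844, -0.29, 0.345], [-0.893, 0.427, 0.145, 0.498], [0.002, 0.324, -0.946, 0.373], [0.0, 0.0, 0.0, 1.0]]
```

View pics/scene0.png

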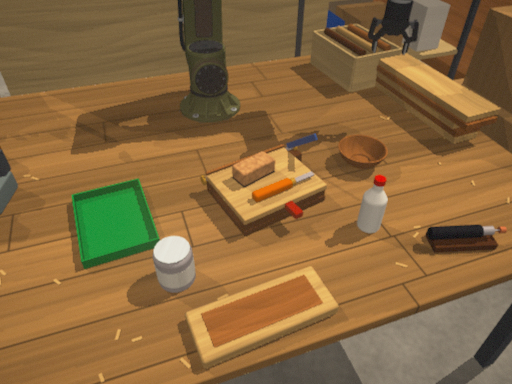

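View pics/top0.png

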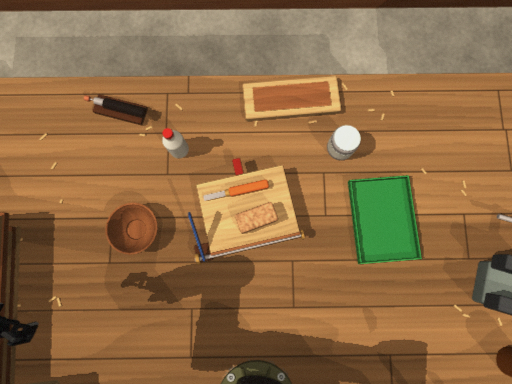

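View pics/wrist0.png

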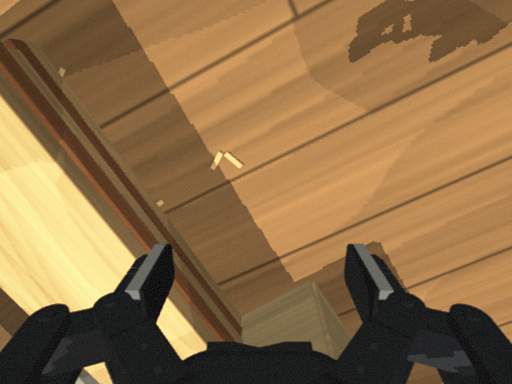

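The top view shows the tray to the right at about (385,220), the block at (256,217) nearer the hinge, and the gouge handle at (248,188) with its tip near (205,196). The tab is at (238,166) and the blue blade runs (190,213) to (202,258). Next I measure these.

Run:
```python
from h import *
t=load('top0.png'); s=load('scene0.png')
def comp(c,lo,hi,box=None,show=''):
    h=cv2.cvtColor(c['image'],cv2.COLOR_RGB2HSV); m=cv2.inRange(h,np.array(lo),np.array(hi))
    if box: b=np.zeros_like(m); x0,y0,x1,y1=box; b[y0:y1,x0:x1]=m[y0:y1,x0:x1]; m=b
    n,l,st,ce=cv2.connectedComponentsWithStats(m); i=1+np.argmax(st[1:,4])
    pts=np.argwhere(l==i)[:,::-1].astype(np.float32); r=cv2.minAreaRect(pts); return pts,r,cv2.boxPoints(r)
def rep(name,c,lo,hi,box,z):
    p,r,b=comp(c,lo,hi,box); w=np.array([onz(c,u,v,z) for u,v in b]); 
    print(name,len(p),'px',np.round(b,1).tolist(),'\n  ctr',np.round(w.mean(0),4),'corners',np.round(w[:,:2],3).tolist())
    e=[(np.linalg.norm(w[i]-w[(i+1)%4]),np.degrees(np.arctan2(*(w[(i+1)%4]-w[i])[1::-1]))) for i in (0,1)]
    print('   edges',np.round(e,3).tolist())
rep('tray',t,(50,120,50),(75,255,255),(330,150,440,290),0.028)
rep('handle',t,(5,190,150),(14,255,255),(195,165,280,210),0.075)
rep('tab',t,(0,190,90),(4,255,255),(225,150,255,180),0.06)
rep('tabR',t,(170,150,90),(180,255,255),(225,150,255,180),0.06)
rep('blue',t,(100,120,50),(125,255,255),(180,200,210,270),0.08)
rep('sc blue',s,(100,120,50),(125,255,255),(280,120,330,160),0.08)
for q in [(248,188),(256,217),(238,166),(215,230),(208,196),(197,240)]:
    print(q,t['image'][q[1],q[0]],cv2.cvtColor(t['image'],cv2.COLOR_RGB2HSV)[q[1],q[0]])
im=cv2.cvtColor(t['image'],cv2.COLOR_RGB2BGR)[145:275,175:315]; cv2.imwrite('pics/topz.png',cv2.resize(im,None,fx=4.5,fy=4.5,interpolation=cv2.INTER_NEAREST))
im=cv2.cvtColor(s['image'],cv2.COLOR_RGB2BGR)[120:235,195:345]; cv2.imwrite('pics/scz.png',cv2.resize(im,None,fx=5,fy=5,interpolation=cv2.INTER_NEAREST))
```

```text
tray 5260 px [[347.5, 180.3000030517578], [410.5, 172.60000610351562], [421.0, 258.29998779296875], [358.1000061035156, 266.0]] 
  ctr [ 0.5024 -0.3845  0.028 ] corners [[0.618, -0.282], [0.64, -0.474], [0.385, -0.483], [0.366, -0.299]]
   edges [[0.193, -83.592], [0.255, -177.945]]
handle 326 px [[228.1999969482422, 187.60000610351562], [266.5, 179.0], [268.3999938964844, 187.10000610351562], [230.10000610351562, 195.6999969482422]] 
  ctr [0.5918 0.0146 0.075 ] corners [[0.592, 0.072], [0.616, -0.038], [0.592, -0.043], [0.568, 0.067]]
   edges [[0.113, -77.719], [0.024, -168.454]]
tab 111 px [[232.1999969482422, 159.39999389648438], [239.1999969482422, 157.8000030517578], [242.5, 172.8000030517578], [235.5, 174.3000030517578]] 
  ctr [0.6584 0.0467 0.06  ] corners [[0.679, 0.062], [0.683, 0.041], [0.638, 0.032], [0.634, 0.052]]
   edges [[0.021, -77.738], [0.046, -168.066]]Traceback (most recent call last):
  File "<stdin>", line 16, in <module>
  File "<stdin>", line 9, in rep
  File "<stdin>", line 6, in comp
    return _wrapfunc(a, 'argmax', axis=axis, out=out, **kwds)
    return bound(*args, **kwds)
ValueError: attempt to get argmax of an empty sequence
```

Run:
```python
from h import *
t=load('top0.png'); s=load('scene0.png')
im=cv2.cvtColor(t['image'],cv2.COLOR_RGB2BGR)[145:275,175:315]; cv2.imwrite('pics/topz.png',cv2.resize(im,None,fx=4.5,fy=4.5,interpolation=cv2.INTER_NEAREST))
im=cv2.cvtColor(s['image'],cv2.COLOR_RGB2BGR)[120:235,195:345]; cv2.imwrite('pics/scz.png',cv2.resize(im,None,fx=5,fy=5,interpolation=cv2.INTER_NEAREST))
for q in [(256,217),(208,196),(197,240),(194,225)]: print(q,cv2.cvtColor(t['image'],cv2.COLOR_RGB2HSV)[q[1],q[0]])
for q in [(302,140)]: print(q,cv2.cvtColor(s['image'],cv2.COLOR_RGB2HSV)[q[1],q[0]])
```

```text
(256, 217) [ 15 139 228]
(208, 196) [ 14  39 210]
(197, 240) [109 150 121]
(194, 225) [ 11 101  86]
(302, 140) [115  85  84]
```

View pics/topz.png

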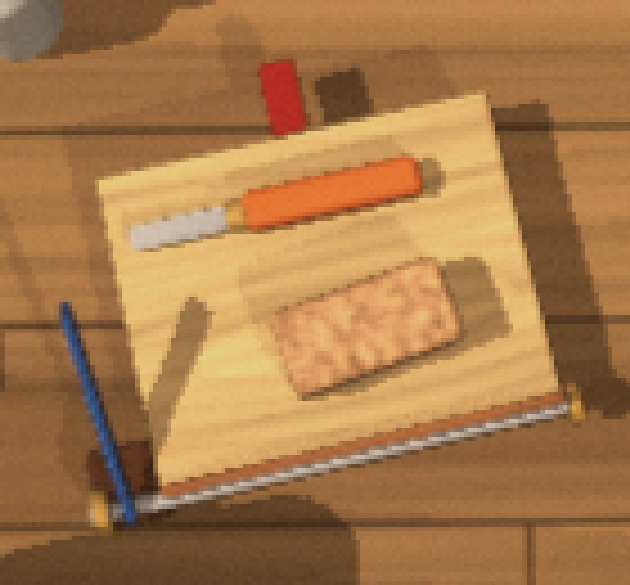

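View pics/scz.png

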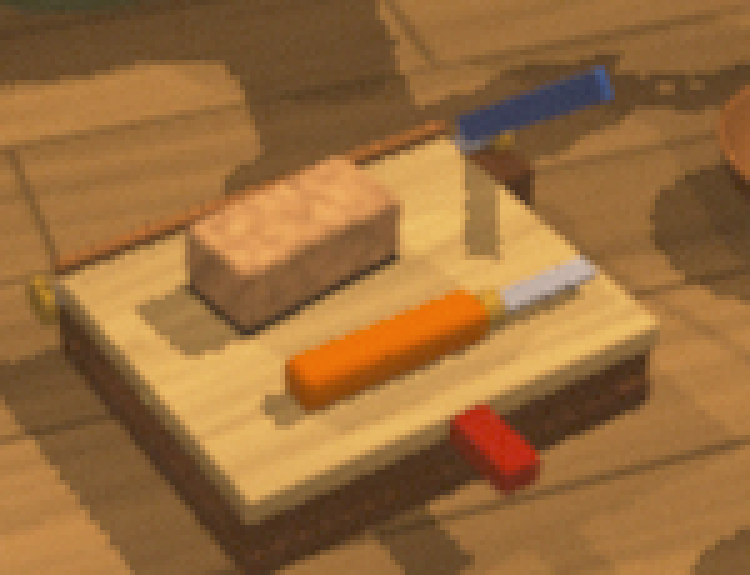

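Run:
```python
from h import *
t=load('top0.png'); s=load('scene0.png')
Z=lambda u,v,z: onz(t,175+u/4.5-.4,145+v/4.5-.4,z)
S=lambda u,v:(195+u/5-.4,120+v/5-.4)
fl=Z(98,181,.06);fr=Z(488,94,.06); print('far',fl,fr,np.linalg.norm(fl-fr))
nl=Z(160,490,.069);nr=Z(560,397,.069);print('near',nl,nr)
h1=Z(160,503,.042); 
e=[onz(s,*S(u,v),.06) for u,v in [(655,328),(248,518)]];print('scene far',e,np.linalg.norm(e[0]-e[1]))
tab=[Z(*p,.06) for p in [(260,64),(296,60),(306,130),(272,135)]];print('tab',np.round(tab,4).tolist())
st=[onz(s,*S(u,v),.06) for u,v in [(505,490),(540,458)]];print('scene tab outer?',np.round(st,4).tolist())
b=[Z(*p,.105) for p in [(275,311),(435,257),(464,335),(303,398)]];print('block',np.round(b,4).tolist(),np.mean(b,0),np.linalg.norm(b[1]-b[0]),np.linalg.norm(b[2]-b[1]),np.arctan2(*(b[0]-b[1])[1::-1]))
g=[Z(*p,.075) for p in [(232,216),(420,174)]];tip=Z(132,238,.068)
print('gouge',g,tip,np.arctan2(*(tip-g[1])[1::-1]))
# rest frame
yd=(fl-fr);yd/=np.linalg.norm(yd);yd[2]=0;psi=np.arctan2(-yd[0],yd[1]);print('psi',psi)
yy=e[0]-e[1];print('psi scene',np.arctan2(-yy[0],yy[1]))
xd=np.array([np.cos(psi),np.sin(psi),0]);yd=np.array([-np.sin(psi),np.cos(psi),0])
farm=(fl+fr)/2; farm[2]=0; H=farm-.21*xd; H[2]=.042
print('hinge',H,'tabpt',H+.238*xd)
# bevel
P0=H+.149*yd
for p in [(606,68),(612,98),(462,148),(460,120)]:
    o,d=ray(s,*S(*p)); k=((P0-o)@yd)/(d@yd); q=o+k*d-H; print('blade',np.round([q@xd,q@yd,q[2]],4))
```

```text
far [0.60379806 0.16578919 0.06      ] [ 0.65851865 -0.08743396  0.06      ] 0.2590681575815103
near [0.40647712 0.12266546 0.069     ] [ 0.46071373 -0.12719831  0.069     ]
scene far [array([0.6126961 , 0.16186526, 0.06      ]), array([ 0.67525025, -0.08803565,  0.06      ])] 0.2576111083485604
tab [[0.6805, 0.0612, 0.06], [0.6829, 0.0377, 0.06], [0.6359, 0.0314, 0.06], [0.6328, 0.0534, 0.06]]
scene tab outer? [[0.6987, 0.0364, 0.06], [0.6838, 0.062, 0.06]]
block [[0.5129, 0.0491, 0.105], [0.545, -0.0492, 0.105], [0.4968, -0.0659, 0.105], [0.4598, 0.0323, 0.105]] [ 0.50364086 -0.00840814  0.105     ] 0.10339579548022818 0.05103935913533049 1.8863682360821066
gouge [array([0.5772356 , 0.07801411, 0.075     ]), array([ 0.6029436 , -0.04172484,  0.075     ])] [0.56499857 0.14222686 0.068     ] 1.7742202338705073
psi 0.21282378982761171
psi scene 0.24527586194066656
hinge [ 0.4258963  -0.00517876  0.042     ] tabpt [0.65852663 0.0450918  0.042     ]
blade [0.126  0.149  0.1227]
blade [0.1337 0.149  0.108 ]
blade [ 0.004   0.149  -0.0036]
blade [1.00e-04 1.49e-01 1.49e-02]
```

```bash
cat >> h.py <<'E'
from scipy.spatial.transform import Rotation as Rn
def pose(s=None):
    s=s or monitor.observe(); w,x,y,z=s['tool_rot']; return np.array(s['eef_pos']),Rn.from_quat([x,y,z,w])
def want(p,ax,flip=None):
    """tool straight down, jaw axis z along world yaw ax(mod pi). print shift in current tool axes (mm) and rotvec; translation first"""
    p0,R=pose(); best=None
    for a in (ax,ax+np.pi):
        z=np.array([np.cos(a),np.sin(a),0]);x=np.array([0,0,-1.]);G=Rn.from_matrix(np.c_[x,np.cross(z,x),z])
        rv=(R.inv()*G).as_rotvec()
        print('yaw %.3f'%a,'shift mm',np.round(R.inv().apply(np.array(p)-p0)*1000,1),'rotvec',np.round(rv,3),'deg %.0f'%np.degrees(np.linalg.norm(rv)),'shift if turned first',np.round(G.inv().apply(np.array(p)-p0)*1000,1))
E
python3 - <<'E'
from h import *
p,R=pose(); print(R.as_matrix().round(3)); z=R.as_matrix()[:,2]; print('jaw yaw',np.arctan2(z[1],z[0]))
want([.587,.033,.16],1.778+np.pi/2)
t=load('top0.png'); T0=[onz(t,u,v,.028) for u,v in [(348,180),(410,176),(422,260),(357,263)]]
print(np.round(T0,3).tolist(),np.mean(T0,0)); h=cv2.cvtColor(t['image'],cv2.COLOR_RGB2BGR)[160:280,330:440]; cv2.imwrite('pics/trz.png',cv2.resize(h,None,fx=5,fy=5))
E
```

```text
[[-0.001  0.893 -0.451]
 [-0.001 -0.451 -0.893]
 [-1.     0.     0.001]]
jaw yaw -2.0386173017153904
yaw 3.349 shift mm [ 59.3 509.1 305.5] rotvec [ 0.896  0.001 -0.001] deg 51 shift if turned first [  58.8  556.7 -206.5]
yaw 6.490 shift mm [ 59.3 509.1 305.5] rotvec [-2.246e+00  1.000e-03  1.000e-03] deg 129 shift if turned first [  58.8 -556.7  206.5]
[[0.619, -0.284, 0.028], [0.629, -0.471, 0.028], [0.38, -0.485, 0.028], [0.374, -0.296, 0.028]] [ 0.50086312 -0.38419421  0.028     ]
```

View pics/trz.png

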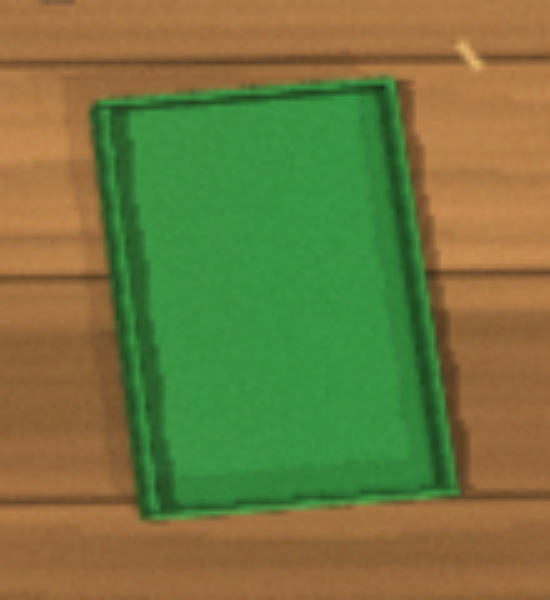

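```bash
python3 -m jog '[[[0,0,0,0.18,0,0,85],[0,0,0,0.18,0,0,85],[0,0,0,0.18,0,0,85],[0,0,0,0.18,0,0,85],[0,0,0,0.176,0,0,85]]]' && python3 -m jog '[[[0,46.4,-17.2,0,0,0,85],[0,46.4,-17.2,0,0,0,85],[0,46.4,-17.2,0,0,0,85],[0,46.4,-17.2,0,0,0,85],[0,46.4,-17.2,0,0,0,85],[0,46.4,-17.2,0,0,0,85],[0,46.4,-17.2,0,0,0,85],[0,46.4,-17.2,0,0,0,85],[0,46.4,-17.2,0,0,0,85],[0,46.4,-17.2,0,0,0,85],[0,46.4,-17.2,0,0,0,85],[0,46.4,-17.2,0,0,0,85]]]'
python3 - <<'E'
from h import *
cap('wrist','w1.png'); print(monitor.observe()['qpos'].round(2)); want([.587,.033,.16],1.778+np.pi/2)
E
```

```text
t: 0.78
eef_pos: [0.2704, 0.5354, 0.2191]
tool_rot: [-0.071, -0.703, -0.071, 0.704]
ft_force: [-0.5, -0.4, -0.4]
finger_gap: 0.0851
t: 2.28
eef_pos: [0.5875, 0.0316, 0.2193]
tool_rot: [-0.073, -0.703, -0.073, 0.703]
ft_force: [0.7, 0.3, -0.4]
finger_gap: 0.085
[ 0.39  0.01  0.06  0.   -1.61 -0.18]
yaw 3.349 shift mm [58.5 -6.1  0.7] rotvec [-0.004  0.002 -0.002] deg 0 shift if turned first [58.5 -6.   0.8]
yaw 6.490 shift mm [58.5 -6.1  0.7] rotvec [ 3.138e+00 -3.000e-03 -3.000e-03] deg 180 shift if turned first [58.5  6.  -0.8]
```

View pics/w1.png

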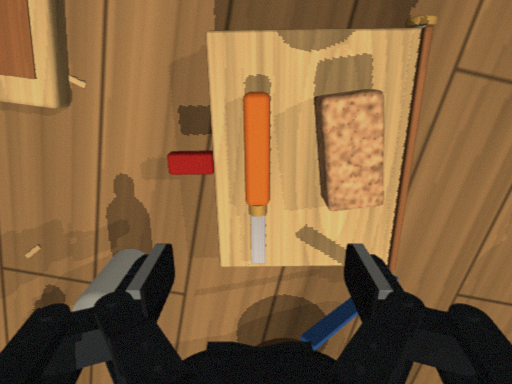

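Wrist view: the handle runs from about (257,93) to (258,205), tip at (259,262), block's top near (352,150), tab at (190,163). All are untouched.

Run:
```python
from h import *
w=load('w1.png'); f=lambda u,v,z: onz(w,u,v,z)
a=f(257,93,.075);b=f(258.5,205,.075);tp=f(259,263,.066)
print('handle',a,b,(a+b)/2,np.linalg.norm(a-b),'tip',tp,'ang',np.arctan2(*(b-a)[1::-1]),np.arctan2(*(tp-a)[1::-1]))
h=cv2.cvtColor(w['image'],cv2.COLOR_RGB2HSV)
m=cv2.inRange(h,(4,190,120),(14,255,255)); m[:, :235]=0; m[:,285:]=0; m[230:]=0
pts=np.argwhere(m)[:,::-1].astype(np.float32); print(len(pts),cv2.boxPoints(cv2.minAreaRect(pts)).round(1).tolist())
bl=[f(*q,.105) for q in [(318,96),(382,90),(384,204),(331,210)]]; print('block',np.round(bl,4).tolist(),np.mean(bl,0))
fl=f(222,267,.06);fr=f(208,32,.06);print('far',fl,fr,np.linalg.norm(fl-fr));y=fl-fr;print('psi',np.arctan2(-y[0],y[1]))
t=[f(*q,.06) for q in [(168,153),(213,151),(214,174),(169,174)]];print('tab',np.round(t,4).tolist(),np.mean(t,0))
im=cv2.cvtColor(w['image'],cv2.COLOR_RGB2BGR)[70:230,290:430]; cv2.imwrite('pics/bz.png',cv2.resize(im,None,fx=3.5,fy=3.5))
```

```text
handle [ 0.60443925 -0.03935748  0.075     ] [0.5793613  0.07324266 0.075     ] [0.59190028 0.01694259 0.075     ] 0.11535898210951367 tip [0.56269073 0.14983315 0.066     ] ang 1.789936565916899 1.7879847127242199
2782 [[244.0, 92.0], [269.0, 92.0], [269.0, 205.0], [244.0, 205.0]]
block [[0.5527, -0.0488, 0.105], [0.5005, -0.0647, 0.105], [0.4633, 0.035, 0.105], [0.5117, 0.0516, 0.105]] [ 0.50708103 -0.00674159  0.105     ]
far [0.60480177 0.16848967 0.06      ] [ 0.66068041 -0.08311364  0.06      ] 0.25773367745323156
psi 0.21854317248231084
tab [[0.6847, 0.0405, 0.06], [0.6382, 0.0286, 0.06], [0.6331, 0.0536, 0.06], [0.6811, 0.0636, 0.06]] [0.65925375 0.04657822 0.06      ]
```

View pics/bz.png

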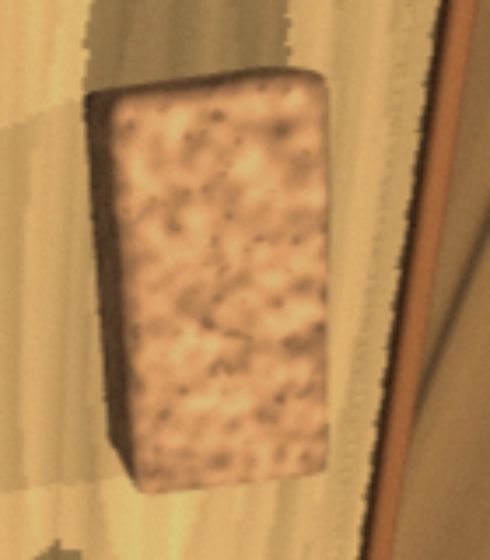

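```bash
python3 -m jog '[[[40,0,0,0,0,0,50],[40,0,0,0,0,0,50],[30,0,0,0,0,0,50],[17,0,0,0,0,0,50],[10,0,0,0,0,0,50],[0,0,0,0,0,0,50],[0,0,0,0,0,0,20],[0,0,0,0,0,0,20],[0,0,0,0,0,0,20],[0,0,0,0,0,0,20]]]'
python3 - <<'E'
from h import *
cap('wrist','w2.png')
E
```

```text
t: 3.58
eef_pos: [0.587, 0.0331, 0.0828]
tool_rot: [0.073, 0.703, 0.073, -0.703]
ft_force: [1.1, -0.6, 0.1]
finger_gap: 0.02
```

View pics/w2.png

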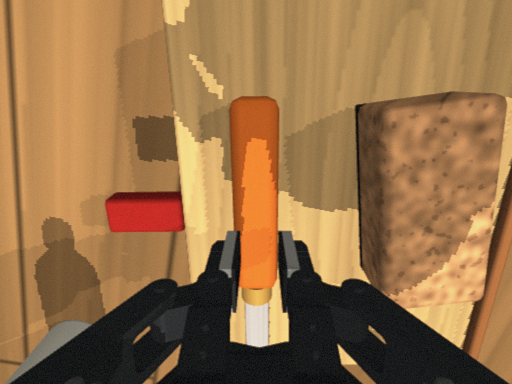

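```bash
python3 -m jog '[[[0,0,0,0,0,0,0],[0,0,0,0,0,0,0],[0,0,0,0,0,0,0]]]'
python3 - <<'E'
from h import *
c=cap('wrist','w3.png'); im=cv2.cvtColor(c['image'],cv2.COLOR_RGB2BGR)[180:384,150:370]; cv2.imwrite('pics/w3z.png',cv2.resize(im,None,fx=2.8,fy=2.8))
E
```

```text
t: 4.0
eef_pos: [0.5869, 0.033, 0.0826]
tool_rot: [-0.073, -0.703, -0.073, 0.703]
ft_force: [0.4, -0.1, -0.5]
finger_gap: 0.0002
```

View pics/w3z.png

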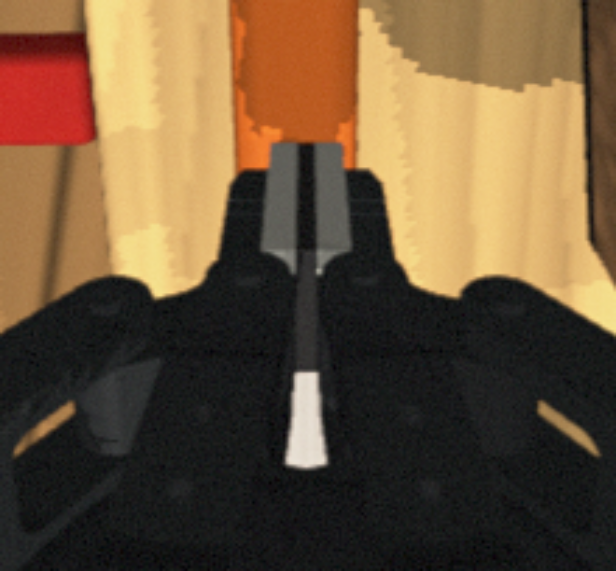

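Run:
```python
from h import *
w=load('w3.png'); p,R=pose(); print(p)
for k in (0,.019,-.02): print(k,proj(w,p+R.apply([k,0,0])),proj(w,p+R.apply([k,.011,0])),proj(w,p+R.apply([k,-.011,0])))
print('cam rel tool',R.inv().apply(w['T'][:3,3]-p))
w2=load('w2.png');print(proj(w2,p),[proj(w2,p+R.apply([.019,y,z])) for y in(-.011,.011) for z in (.01,-.01)])
c=cap('scene','s3.png'); im=cv2.cvtColor(c['image'],cv2.COLOR_RGB2BGR)[60:260,180:400]; cv2.imwrite('pics/s3z.png',cv2.resize(im,None,fx=3,fy=3))
```

```text
[0.58693898 0.03303853 0.08257082]
0 (np.float64(259.40727606427396), np.float64(234.08705014834854)) (np.float64(259.4205962625006), np.float64(216.6852805469949)) (np.float64(259.3944922151603), np.float64(250.78812269311496))
0.019 (np.float64(259.3401877789622), np.float64(219.76513891380827)) (np.float64(259.350959750492), np.float64(203.7582433016203)) (np.float64(259.3298095294368), np.float64(235.18697291441504))
-0.02 (np.float64(259.4947755338969), np.float64(252.76631182848462)) (np.float64(259.5118329162808), np.float64(233.6220797567774)) (np.float64(259.4784872751911), np.float64(271.04732339811875))
cam rel tool [-0.15473396  0.08308333 -0.00040428]
(np.float64(259.5682934067787), np.float64(233.86630539822067)) [(np.float64(274.9014416747516), np.float64(234.9868559004104)), (np.float64(244.0656986523822), np.float64(234.98755789133838)), (np.float64(275.5127316860074), np.float64(203.58878216568138)), (np.float64(243.50831340808134), np.float64(203.58829034650572))]
```

View pics/s3z.png

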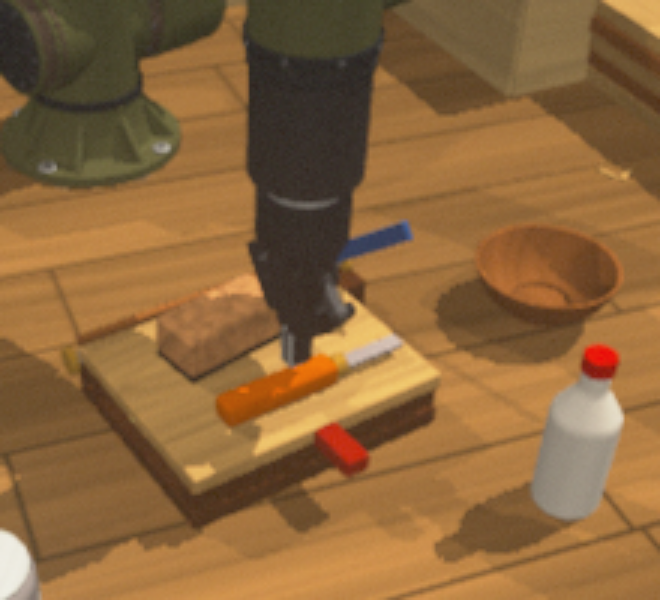

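Run:
```python
from h import *
s=load('s3.png'); w=load('w3.png')
im=cv2.cvtColor(s['image'],cv2.COLOR_RGB2BGR)[150:210,250:330]; cv2.imwrite('pics/s3zz.png',cv2.resize(im,None,fx=9,fy=9,interpolation=cv2.INTER_NEAREST))
# triangulate fingertip: scene px & wrist px
def tri(o1,d1,o2,d2):
    A=np.c_[d1,-d2]; k=np.linalg.lstsq(A,o2-o1,rcond=None)[0]; a=o1+k[0]*d1;b=o2+k[1]*d2; return (a+b)/2,np.linalg.norm(a-b)
print(tri(*ray(s,277.7,180.7),*ray(w,259.5,231)),tri(*ray(s,277.7,180.7),*ray(w,259.5,269)))
t=cap('top','t3.png')
im=cv2.cvtColor(t['image'],cv2.COLOR_RGB2BGR)[145:275,175:315]; cv2.imwrite('pics/t3z.png',cv2.resize(im,None,fx=4.5,fy=4.5,interpolation=cv2.INTER_NEAREST))
```

```text
(array([0.58795693, 0.03002972, 0.09024055]), np.float64(0.00511522109649854)) (array([0.58559379, 0.03889789, 0.09468285]), np.float64(0.015099237936943408))
```

View pics/s3zz.png

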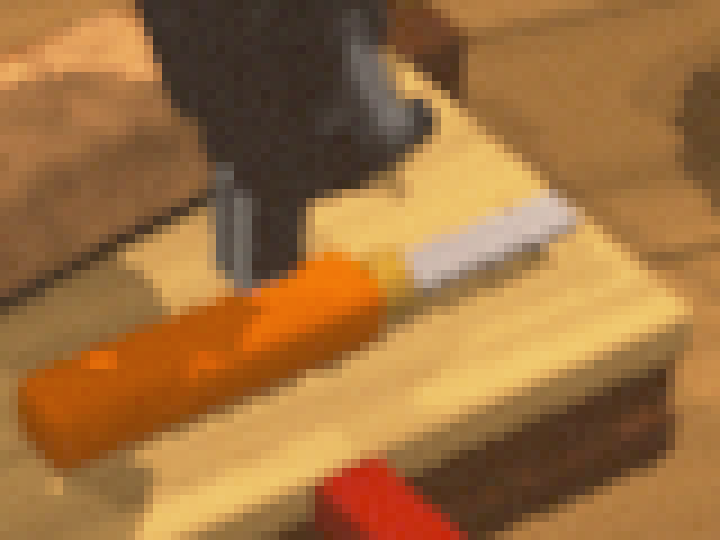

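View pics/t3z.png

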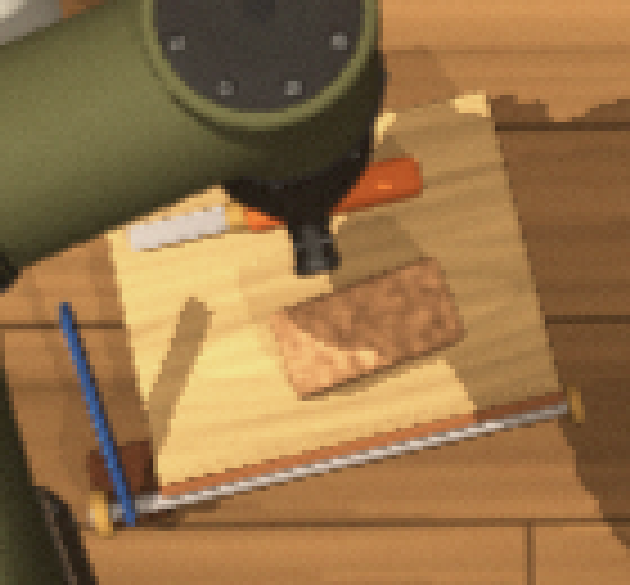

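The fingers closed on air above the handle. Two views triangulate the fingertips at about z = 0.09–0.10, not the 0.064 I expected from the TCP reading, so the tips sit roughly 30 mm higher than tip_extent implies. I'll reopen, go lower in steps and check visually.

```bash
python3 -m jog '[[[0,0,0,0,0,0,50],[0,0,0,0,0,0,50],[0,0,0,0,0,0,50],[7,0,0,0,0,0,50],[7,0,0,0,0,0,50],[6,0,0,0,0,0,50],[0,0,0,0,0,0,50]]]'
python3 - <<'E'
from h import *
c=cap('wrist','w4.png'); im=cv2.cvtColor(c['image'],cv2.COLOR_RGB2BGR)[150:384,120:400]; cv2.imwrite('pics/w4z.png',cv2.resize(im,None,fx=2.5,fy=2.5))
s=cap('scene','s4.png');im=cv2.cvtColor(s['image'],cv2.COLOR_RGB2BGR)[150:210,250:330]; cv2.imwrite('pics/s4z.png',cv2.resize(im,None,fx=8,fy=8,interpolation=cv2.INTER_NEAREST))
E
```

```text
t: 5.03
eef_pos: [0.5865, 0.0329, 0.0617]
tool_rot: [-0.073, -0.703, -0.073, 0.704]
ft_force: [-1.0, 0.8, 0.8]
finger_gap: 0.0497
```

View pics/w4z.png

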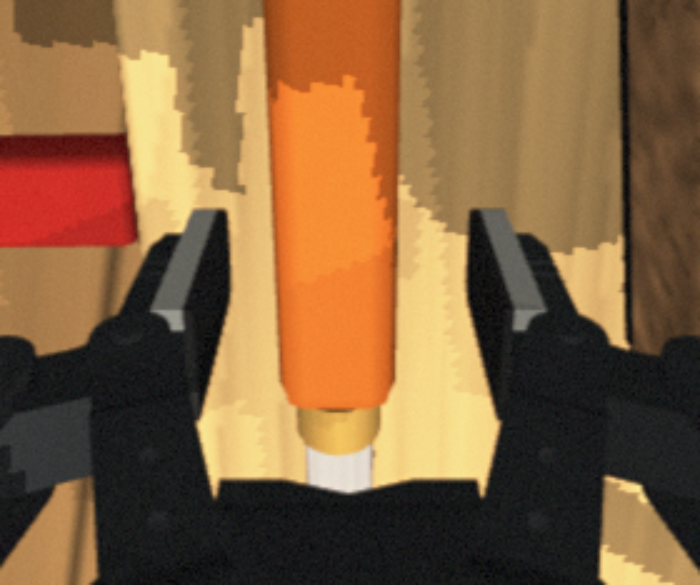

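View pics/s4z.png

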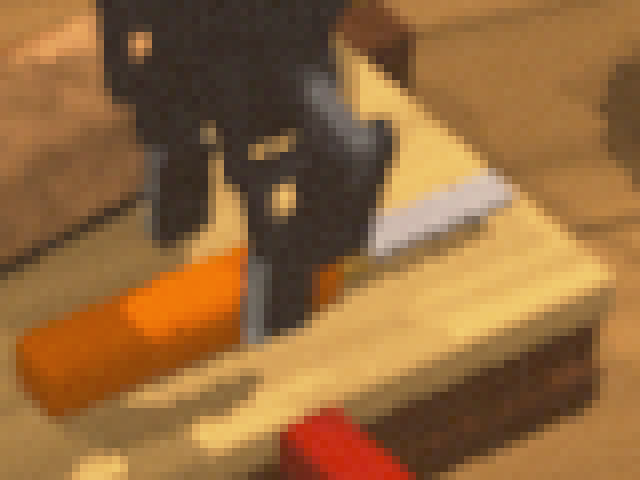

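Run:
```python
from h import *
w=load('w4.png'); p,R=pose()
T=w['T']; 
for v,wd in ((234,96),(276,113)):
    o,d=ray(w,260,v); zc=T[:3,:3][:,2]; k=(.05*300.7/wd)/(d@zc); print('tool coords',R.inv().apply(o+k*d-p), 'world',o+k*d)
s=load('s4.png'); P=lambda u,v:(250+u/8-.4,150+v/8-.4)
for q in [(250,342),(265,342),(305,325),(155,240),(208,240)]:
    o,d=ray(s,*P(*q))
    print([np.round(o+(z-o[2])/d[2]*d,3).tolist() for z in (.06,.07,.08)])
z=R.apply([0,0,1]);y=R.apply([0,1,0]); print('pads inner',p[:2]+.025*z[:2],p[:2]-.025*z[:2],'y',y)
```

```text
tool coords [-0.01389657  0.00799146  0.00078582] world [0.58789003 0.0249939  0.07653243]
tool coords [-0.04095183  0.0017025   0.00064196] world [0.58673742 0.03118596 0.10358587]
[[0.6, 0.038, 0.06], [0.611, 0.033, 0.07], [0.621, 0.028, 0.08]]
[[0.602, 0.042, 0.06], [0.612, 0.037, 0.07], [0.623, 0.033, 0.08]]
[[0.598, 0.058, 0.06], [0.609, 0.053, 0.07], [0.619, 0.048, 0.08]]
[[0.541, 0.027, 0.06], [0.552, 0.022, 0.07], [0.564, 0.018, 0.08]]
[[0.547, 0.044, 0.06], [0.558, 0.039, 0.07], [0.569, 0.034, 0.08]]
pads inner [0.56255056 0.02783323] [0.6114828  0.03811119] y [ 2.05559252e-01 -9.78644630e-01  2.88206135e-04]
```

```bash
python3 -m jog '[[[3,0,0,0,0,0,50],[3,0,0,0,0,0,50],[0,0,0,0,0,0,50],[0,0,0,0,0,0,0],[0,0,0,0,0,0,0],[0,0,0,0,0,0,0],[0,0,0,0,0,0,0]]]'
python3 - <<'E'
from h import *
c=cap('wrist','w5.png'); im=cv2.cvtColor(c['image'],cv2.COLOR_RGB2BGR)[150:384,120:400]; cv2.imwrite('pics/w5z.png',cv2.resize(im,None,fx=2.5,fy=2.5))
E
```

```text
t: 6.0
eef_pos: [0.5873, 0.0331, 0.0571]
tool_rot: [0.073, 0.704, 0.073, -0.703]
ft_force: [-0.5, -0.2, 3.0]
finger_gap: 0.0243
```

View pics/w5z.png

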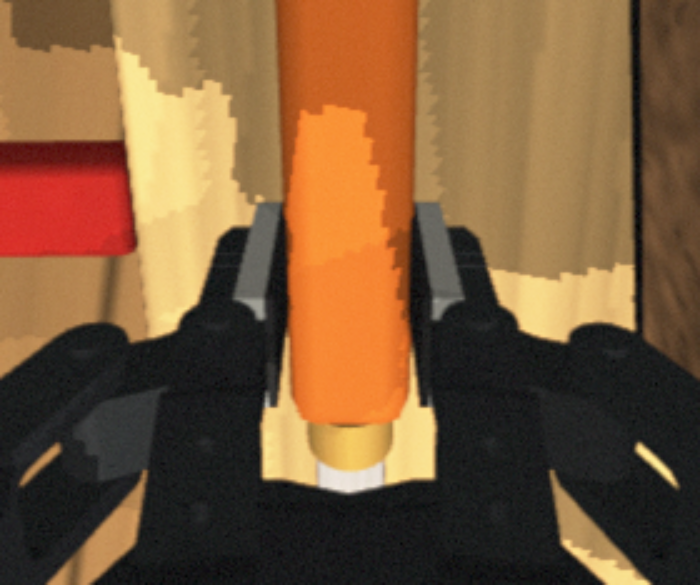

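```bash
python3 -m jog '[[[-15,0,0,0,0,0,0],[-30,0,0,0,0,0,0],[-35,0,0,0,0,0,0],[-30,0,0,0,0,0,0],[0,0,0,0.17,0,0,0],[0,0,0,0.17,0,0,0],[0,0,0,0.17,0,0,0],[0,0,0,0.17,0,0,0],[0,0,0,0.17,0,0,0]]]' && python3 -m jog '[[[0,0,0,0.176,0,0,0],[0,0,0,0.176,0,0,0],[0,0,0,0.176,0,0,0],[0,0,0,0.176,0,0,0],[0,0,0,0.176,0,0,0],[0,0,0,0,0,0,0]]]'
python3 - <<'E'
from h import *
cap('wrist','w6.png'); print(monitor.observe()['qpos'].round(2)); want([.4765,-.340,.1],.055+np.pi/2)
E
```

```text
t: 7.18
eef_pos: [0.5866, 0.033, 0.1668]
tool_rot: [0.225, -0.67, 0.225, 0.671]
ft_force: [-0.1, -0.1, -1.8]
finger_gap: 0.0247
t: 7.92
eef_pos: [0.5867, 0.033, 0.1668]
tool_rot: [0.487, -0.512, 0.488, 0.512]
ft_force: [0.5, -0.9, -1.8]
finger_gap: 0.0242
[ 0.4   0.01 -0.04 -0.   -1.52 -1.92]
yaw 1.626 shift mm [  66.8  129.2 -366.8] rotvec [-0.004 -0.    -0.   ] deg 0 shift if turned first [  66.7  130.6 -366.4]
yaw 4.767 shift mm [  66.8  129.2 -366.8] rotvec [ 3.138e+00 -1.000e-03  0.000e+00] deg 180 shift if turned first [  66.7 -130.6  366.4]
```

View pics/w6.png

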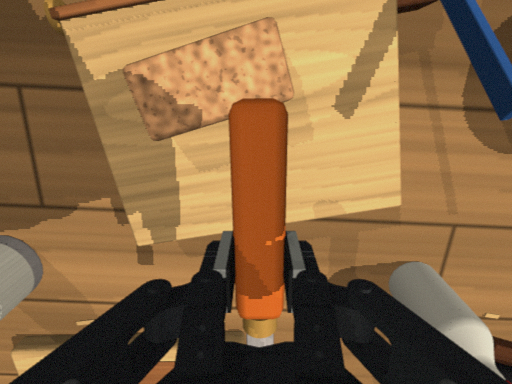

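The gouge is held squarely, handle at (258,200). The block and blade are undisturbed. Next I carry it to the tray.

```bash
python3 -m jog '[[[0,16.2,-45.9,0,0,0,0],[0,16.2,-45.9,0,0,0,0],[0,16.2,-45.9,0,0,0,0],[0,16.2,-45.9,0,0,0,0],[0,16.2,-45.9,0,0,0,0],[0,16.2,-45.9,0,0,0,0],[0,16.2,-45.9,0,0,0,0],[0,16.2,-45.9,0,0,0,0],[50,0,0,0,0,0,0],[40,0,0,0,0,0,0],[0,0,0,0,0,0,0]]]'
python3 - <<'E'
from h import *
cap('wrist','w7.png'); want([.4765,-.340,.0025],.055+np.pi/2)
E
```

```text
t: 9.35
eef_pos: [0.4727, -0.339, 0.073]
tool_rot: [0.486, -0.51, 0.488, 0.515]
ft_force: [0.7, 0.6, -1.8]
finger_gap: 0.0247
yaw 1.626 shift mm [73.9 -2.3 -0.2] rotvec [-0.005  0.    -0.002] deg 0 shift if turned first [73.9 -2.1 -0.2]
yaw 4.767 shift mm [73.9 -2.3 -0.2] rotvec [ 3.137 -0.004 -0.   ] deg 180 shift if turned first [73.9  2.1  0.2]
```

View pics/w7.png

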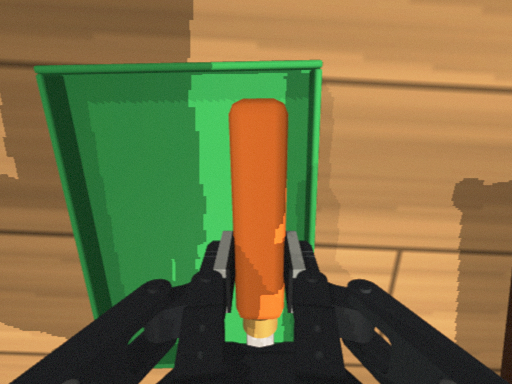

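```bash
python3 - <<'E'
from h import *
w=load('w7.png'); p,R=pose()
for q in [(311,100),(308,245),(60,70),(100,300)]: print(R.inv().apply(onz(w,*q,.028)-p).round(4))
E
python3 -m jog '[[[25,-1,-2,0,0,0,0],[20,-1,-2,0,0,0,0],[12,0,0,0,0,0,0],[6,0,0,0,0,0,0],[3,0,0,0,0,0,0],[2,0,0,0,0,0,0],[0,0,0,0,0,0,0]]]'
```

```text
[0.0486 0.0739 0.035 ]
[ 0.0483 -0.0313  0.0385]
[ 0.0486  0.0919 -0.1221]
[ 0.0482 -0.0809 -0.1261]
t: 10.28
eef_pos: [0.4774, -0.3439, 0.009]
tool_rot: [-0.488, 0.512, -0.488, -0.512]
ft_force: [-0.4, 0.8, -1.7]
finger_gap: 0.0247
```

```bash
python3 -m jog '[[[2,0,0,0,0,0,0],[2,0,0,0,0,0,0],[1,0,0,0,0,0,0],[0,0,0,0,0,0,0]]]'
```

```text
t: 10.78
eef_pos: [0.4771, -0.3439, 0.0035]
tool_rot: [0.488, -0.512, 0.488, 0.512]
ft_force: [-0.3, -0.6, -1.9]
finger_gap: 0.0243
```

```bash
python3 -m jog '[[[1,0,0,0,0,0,0],[1,0,0,0,0,0,0],[0,0,0,0,0,0,0]]]'
```

```text
t: 11.15
eef_pos: [0.4773, -0.344, 0.0022]
tool_rot: [-0.488, 0.512, -0.488, -0.512]
ft_force: [-1.2, 1.5, 3.1]
finger_gap: 0.0244
```

```bash
python3 -m jog '[[[0,0,0,0,0,0,38],[0,0,0,0,0,0,38],[0,0,0,0,0,0,38],[-30,0,0,0,0,0,38],[-50,0,0,0,0,0,38],[-60,0,0,0,0,0,60],[-20,0,0,0,0,0,80]]]'
python3 - <<'E'
from h import *
cap('wrist','w8.png'); print(monitor.observe()['qpos'].round(2)); want([.506,-.007,.16],1.915+np.pi/2)
E
```

```text
t: 12.02
eef_pos: [0.4786, -0.3449, 0.1668]
tool_rot: [-0.489, 0.514, -0.487, -0.509]
ft_force: [-0.3, 1.1, 0.1]
finger_gap: 0.0728
[-0.28  0.01 -0.04  0.   -1.51 -1.24]
yaw 3.486 shift mm [  6.5 -43.3 336.3] rotvec [-1.867e+00 -9.000e-03  1.000e-03] deg 107 shift if turned first [   7.7 -309.  -139.7]
yaw 6.627 shift mm [  6.5 -43.3 336.3] rotvec [1.274e+00 1.000e-03 9.000e-03] deg 73 shift if turned first [  7.7 309.  139.7]
```

View pics/w8.png

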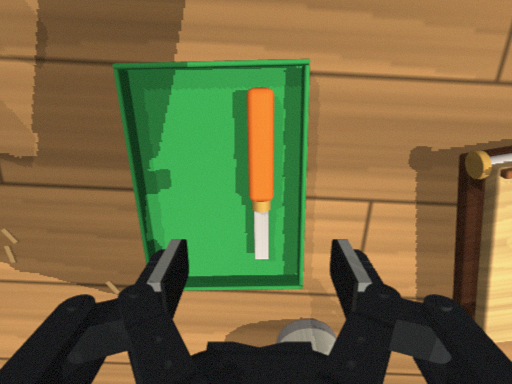

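Gouge lies flat in the tray, from (260,88) to (262,258), away from the walls. Next I get the block.

```bash
python3 -m jog '[[[0,0,0,-0.17,0,0,85],[0,0,0,-0.17,0,0,85],[0,0,0,-0.17,0,0,85],[0,0,0,-0.17,0,0,85],[0,0,0,-0.17,0,0,85],[0,0,0,-0.17,0,0,85],[0,0,0,-0.17,0,0,85],[0,0,0,-0.17,0,0,85],[0,0,0,-0.17,0,0,85],[0,0,0,-0.17,0,0,85],[0,0,0,-0.165,0,0,85]]]' && python3 -m jog '[[[0,-38.6,-17.5,0,0,0,85],[0,-38.6,-17.5,0,0,0,85],[0,-38.6,-17.5,0,0,0,85],[0,-38.6,-17.5,0,0,0,85],[0,-38.6,-17.5,0,0,0,85],[0,-38.6,-17.5,0,0,0,85],[0,-38.6,-17.5,0,0,0,85],[0,-38.6,-17.5,0,0,0,85],[0,0,0,0,0,0,85]]]'
python3 - <<'E'
from h import *
cap('wrist','w9.png'); print(monitor.observe()['qpos'].round(2)); want([.506,-.007,.07],1.915+np.pi/2)
E
```

```text
t: 13.45
eef_pos: [0.4769, -0.3436, 0.1601]
tool_rot: [-0.122, -0.696, -0.123, 0.697]
ft_force: [-0.2, -0.2, -0.3]
finger_gap: 0.085
t: 14.58
eef_pos: [0.5052, -0.0037, 0.1602]
tool_rot: [-0.121, -0.696, -0.122, 0.697]
ft_force: [-0.5, -0.7, -0.3]
finger_gap: 0.0848
[ 0.39 -0.21 -0.26 -0.   -1.53 -0.05]
yaw 3.486 shift mm [90.4  2.3 -0.2] rotvec [0.    0.002 0.   ] deg 0 shift if turned first [90.4  2.3 -0.1]
yaw 6.627 shift mm [90.4  2.3 -0.2] rotvec [-3.141e+00 -0.000e+00  3.000e-03] deg 180 shift if turned first [90.4 -2.3  0.1]
```

View pics/w9.png

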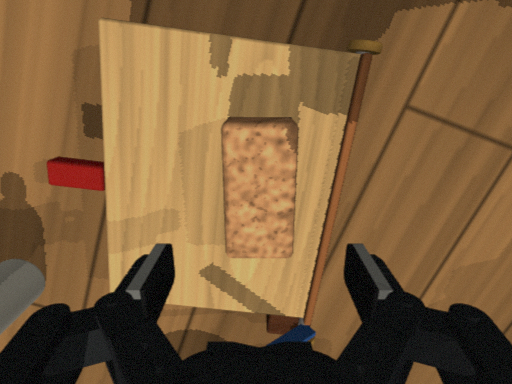

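```bash
python3 -m jog '[[[40,2,0,0,0,0,75],[35,0,0,0,0,0,75],[17,0,0,0,0,0,75],[8,0,0,0,0,0,75],[2,0,0,0,0,0,75],[0,0,0,0,0,0,75],[0,0,0,0,0,0,0],[0,0,0,0,0,0,0],[0,0,0,0,0,0,0],[0,0,0,0,0,0,0]]]'
```

```text
t: 15.88
eef_pos: [0.5068, -0.0078, 0.0608]
tool_rot: [0.121, 0.697, 0.12, -0.696]
ft_force: [-1.0, 2.0, 6.0]
finger_gap: 0.0543
```

```bash
python3 -m jog '[[[-15,0,0,0,0,0,0],[-35,0,0,0,0,0,0],[-40,0,0,0,0,0,0],[-20,0,0,0,0,0,0],[0,0,0,0.169,0,0,0],[0,0,0,0.169,0,0,0],[0,0,0,0.169,0,0,0],[0,0,0,0.169,0,0,0],[0,0,0,0.169,0,0,0],[0,0,0,0.169,0,0,0]]]' && python3 -m jog '[[[0,0,0,0.169,0,0,0],[0,0,0,0.169,0,0,0],[0,0,0,0.169,0,0,0],[0,0,0,0.169,0,0,0],[0,0,0,0.169,0,0,0],[0,0,0,0,0,0,0]]]' && python3 -m jog '[[[0,4.1,-45.4,0,0,0,0],[0,4.1,-45.4,0,0,0,0],[0,4.1,-45.4,0,0,0,0],[0,4.1,-45.4,0,0,0,0],[0,4.1,-45.4,0,0,0,0],[0,4.1,-45.4,0,0,0,0],[0,4.1,-45.4,0,0,0,0],[0,4.1,-45.4,0,0,0,0],[0,4.1,-45.4,0,0,0,0],[0,0,0,0,0,0,0]]]'
python3 - <<'E'
from h import *
cap('wrist','w10.png'); print(monitor.observe()['qpos'].round(2)); want([.493,-.4175,.008],.055+np.pi/2)
E
```

```text
t: 17.12
eef_pos: [0.5058, -0.0078, 0.1687]
tool_rot: [0.235, -0.666, 0.235, 0.668]
ft_force: [-0.3, -1.4, -1.9]
finger_gap: 0.0543
t: 17.88
eef_pos: [0.5059, -0.0078, 0.1688]
tool_rot: [0.486, -0.513, 0.486, 0.514]
ft_force: [-0.0, 0.6, -1.3]
finger_gap: 0.0544
t: 19.12
eef_pos: [0.4901, -0.4202, 0.1676]
tool_rot: [0.486, -0.512, 0.487, 0.514]
ft_force: [0.3, 1.2, -2.4]
finger_gap: 0.0542
[-0.4   0.16  0.12 -0.   -1.53 -1.12]
yaw 1.626 shift mm [160.   -2.8   1. ] rotvec [-0.     0.001 -0.002] deg 0 shift if turned first [160.   -2.5   1.2]
yaw 4.767 shift mm [160.   -2.8   1. ] rotvec [ 3.141e+00 -3.000e-03 -2.000e-03] deg 180 shift if turned first [160.    2.5  -1.2]
```

View pics/w10.png

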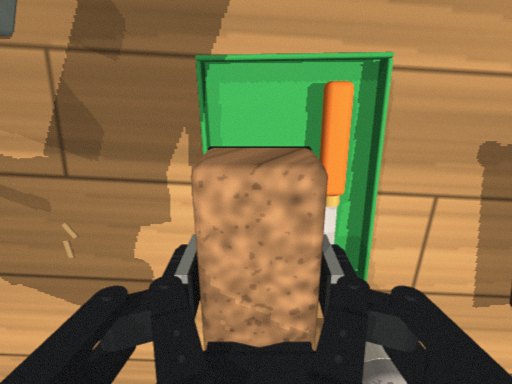

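Run:
```python
from h import *
w=load('w10.png'); p,R=pose()
for q,z in [((324,90),.017),((322,190),.017),((203,60),.028),((208,150),.028),((389,60),.028),((371,230),.028)]: print(q,R.inv().apply(onz(w,*q,z)-p).round(4))
```

```text
(324, 90) [0.1513 0.0763 0.0623]
(322, 190) [ 0.151  -0.0267  0.0672]
(203, 60) [ 0.1402  0.1026 -0.0516]
(208, 150) [ 0.14    0.0197 -0.0516]
(389, 60) [0.1404 0.1025 0.1172]
(371, 230) [ 0.14   -0.0691  0.1213]
```

```bash
python3 -m jog '[[[40,-2,4,0,0,0,0],[45,0,0,0,0,0,0],[40,0,0,0,0,0,0],[18,0,0,0,0,0,0],[8,0,0,0,0,0,0],[4,0,0,0,0,0,0],[0,0,0,0,0,0,0]]]'
```

```text
t: 20.05
eef_pos: [0.4938, -0.4141, 0.0159]
tool_rot: [-0.486, 0.514, -0.486, -0.513]
ft_force: [0.4, 0.0, -0.8]
finger_gap: 0.054
```

```bash
python3 -m jog '[[[4,0,0,0,0,0,0],[2,0,0,0,0,0,0],[1,0,0,0,0,0,0],[0,0,0,0,0,0,0]]]'
```

```text
t: 20.55
eef_pos: [0.4931, -0.4138, 0.0076]
tool_rot: [0.486, -0.513, 0.486, 0.513]
ft_force: [0.3, 1.0, -1.0]
finger_gap: 0.0539
```

```bash
python3 -m jog '[[[1,0,0,0,0,0,0],[1,0,0,0,0,0,0],[0,0,0,0,0,0,0]]]'
```

```text
t: 20.92
eef_pos: [0.4932, -0.4138, 0.0059]
tool_rot: [-0.486, 0.513, -0.486, -0.513]
ft_force: [0.1, -0.7, -0.5]
finger_gap: 0.0542
```

```bash
python3 -m jog '[[[1,0,0,0,0,0,0],[0.5,0,0,0,0,0,0],[0,0,0,0,0,0,0]]]'
```

```text
t: 21.3
eef_pos: [0.4933, -0.4139, 0.0058]
tool_rot: [-0.486, 0.514, -0.486, -0.513]
ft_force: [-4.0, 4.1, 6.1]
finger_gap: 0.0542
```

```bash
python3 -m jog '[[[0,0,0,0,0,0,64],[0,0,0,0,0,0,64],[0,0,0,0,0,0,64],[-30,0,0,0,0,0,64],[-60,0,0,0,0,0,64],[-60,0,0,-0.161,0,0,64],[0,0,0,0,0,0,64]]]'
python3 - <<'E'
from h import *
cap('wrist','w11.png'); want([.661,.048,.1],.2165+np.pi/2)
E
```

```text
t: 22.18
eef_pos: [0.4953, -0.4156, 0.1615]
tool_rot: [-0.443, 0.555, -0.443, -0.547]
ft_force: [0.8, -0.5, -0.9]
finger_gap: 0.0642
yaw 1.787 shift mm [  57.  -261.   416.6] rotvec [-0.002 -0.004  0.004] deg 0 shift if turned first [  57.4 -262.1  415.8]
yaw 4.929 shift mm [  57.  -261.   416.6] rotvec [3.14  0.007 0.006] deg 180 shift if turned first [  57.4  262.1 -415.8]
```

View pics/w11.png

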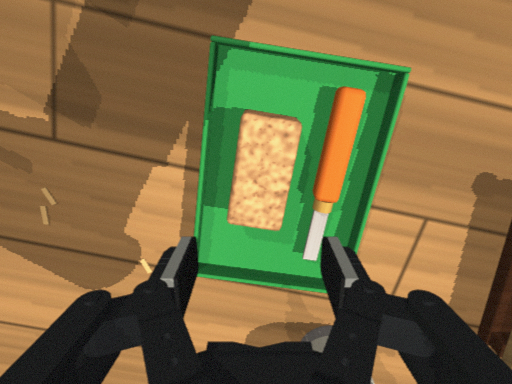

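Both items lie flat in the tray: the block at (265,170) and the gouge from (350,90) to (312,258). Next I move above the tab.

```bash
python3 -m jog '[[[0,-26.2,41.6,0,0,0,60],[0,-26.2,41.6,0,0,0,60],[0,-26.2,41.6,0,0,0,60],[0,-26.2,41.6,0,0,0,60],[0,-26.2,41.6,0,0,0,60],[0,-26.2,41.6,0,0,0,60],[0,-26.2,41.6,0,0,0,60],[0,-26.2,41.6,0,0,0,60],[0,-26.2,41.6,0,0,0,60],[0,-26.2,41.6,0,0,0,60],[0,0,0,0,0,0,60]]]'
python3 - <<'E'
from h import *
c=cap('wrist','w12.png'); p,R=pose(); print(R.inv().apply(c['T'][:3,3]-p)); cap('scene','s12.png'); cap('top','t12.png'); want([.661,.048,.024],.2165+np.pi/2)
print(monitor.observe()['qpos'].round(2))
E
```

```text
t: 23.6
eef_pos: [0.6602, 0.0516, 0.151]
tool_rot: [0.442, -0.55, 0.444, 0.552]
ft_force: [-0.4, -0.2, -0.6]
finger_gap: 0.0601
[-0.15424113  0.08235673  0.0016846 ]
yaw 1.787 shift mm [128.8  -1.2  -0.3] rotvec [-0.002 -0.    -0.002] deg 0 shift if turned first [128.8  -1.   -0.4]
yaw 4.929 shift mm [128.8  -1.2  -0.3] rotvec [ 3.139e+00 -3.000e-03  0.000e+00] deg 180 shift if turned first [128.8   1.    0.4]
[ 0.37  0.21  0.15 -0.   -1.51 -1.73]
```

View pics/w12.png

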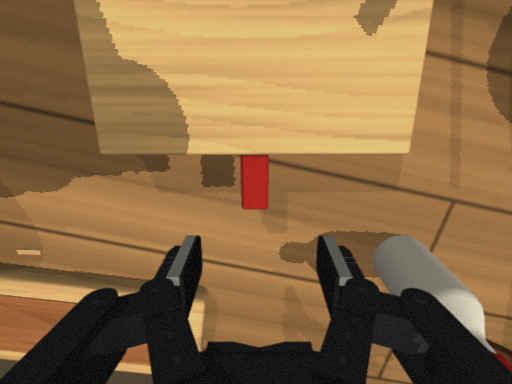

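View pics/s12.png

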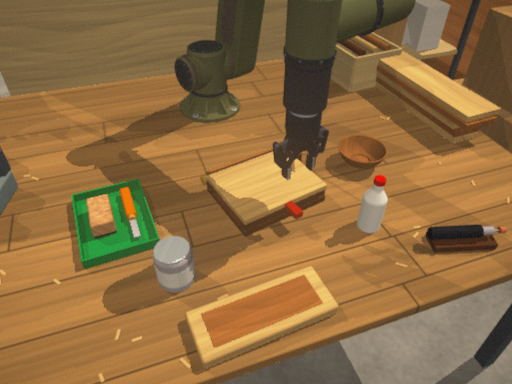

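Run:
```python
from h import *
w=load('w12.png'); p,R=pose()
for q in [(242,155),(268,155),(268,208),(242,209),(100,154),(411,154)]:
    a=onz(w,*q,.06); print(q,a.round(4),R.inv().apply(a-p).round(4))
t=load('t12.png')
for q in [(180,157),(130,248),(343,158)]: print(q,onz(t,*q,0).round(3))
y=onz(w,411,154,.06)-onz(w,100,154,.06); print('psi',np.arctan2(-y[0],y[1]))
```

```text
(242, 155) [0.6381 0.0327 0.06  ] [ 0.0928  0.0244 -0.0104]
(268, 155) [0.6334 0.0539 0.06  ] [0.0928 0.0245 0.0113]
(268, 208) [0.6802 0.0647 0.06  ] [ 0.0927 -0.0235  0.0119]
(242, 209) [0.6861 0.0424 0.06  ] [ 0.0927 -0.0245 -0.0111]
(100, 154) [ 0.6629 -0.0832  0.06  ] [ 0.0929  0.0249 -0.1289]
(411, 154) [0.6068 0.1703 0.06  ] [0.0928 0.0258 0.1307]
(180, 157) [0.704 0.228 0.   ]
(130, 248) [0.426 0.37  0.   ]
(343, 158) [ 0.695 -0.279  0.   ]
psi 0.2176942938937828
```

```bash
python3 -m jog '[[[40,-2,0,0,0,0,55],[40,-1,0,0,0,0,55],[26,0,0,0,0,0,55],[14,0,0,0,0,0,55],[6,0,0,0,0,0,55],[0,0,0,0,0,0,55]]]'
python3 - <<'E'
from h import *
c=cap('wrist','w13.png'); s=cap('scene','s13.png');im=cv2.cvtColor(s['image'],cv2.COLOR_RGB2BGR)[120:240,200:360]; cv2.imwrite('pics/s13z.png',cv2.resize(im,None,fx=4.5,fy=4.5,interpolation=cv2.INTER_NEAREST))
E
```

```text
t: 24.5
eef_pos: [0.6637, 0.0489, 0.0289]
tool_rot: [-0.444, 0.551, -0.443, -0.55]
ft_force: [-0.3, 0.1, 0.6]
finger_gap: 0.0549
```

View pics/w13.png

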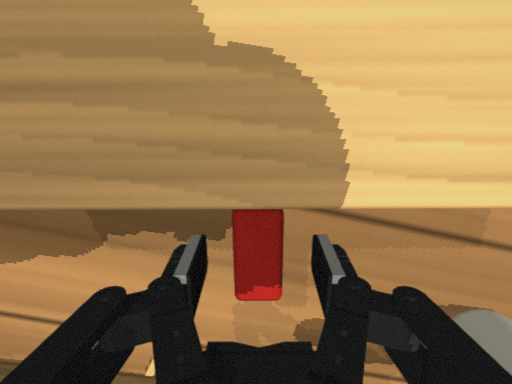

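View pics/s13z.png

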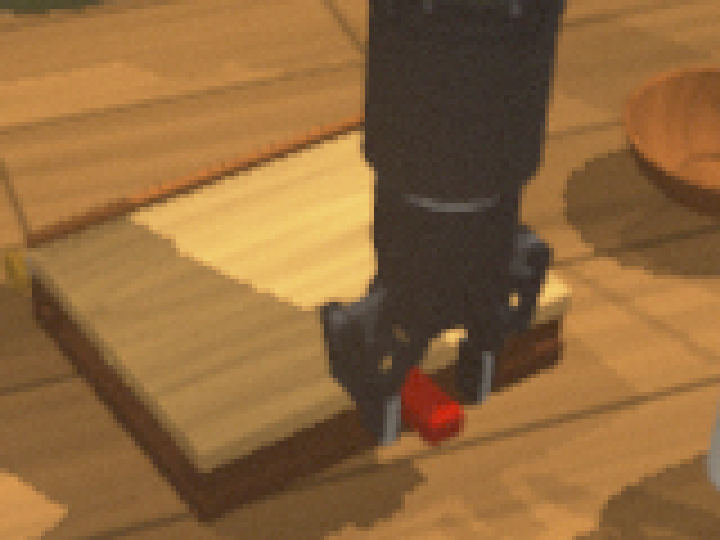

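```bash
python3 -m jog '[[[3,0,0,0,0,0,50],[2,0,0,0,0,0,50],[0,0,0,0,0,0,0],[0,0,0,0,0,0,0],[0,0,0,0,0,0,0],[0,0,0,0,0,0,0]]]'
python3 - <<'E'
from h import *
c=cap('wrist','w14.png'); p,R=pose();print(p,R.as_matrix().round(3))
E
```

```text
t: 25.35
eef_pos: [0.6635, 0.0483, 0.0234]
tool_rot: [-0.443, 0.551, -0.444, -0.55]
ft_force: [0.3, -4.5, 1.1]
finger_gap: 0.0229
[0.66352458 0.04831483 0.02340621] [[ 0.    -0.977 -0.213]
 [-0.001 -0.213  0.977]
 [-1.     0.    -0.001]]
```

View pics/w14.png

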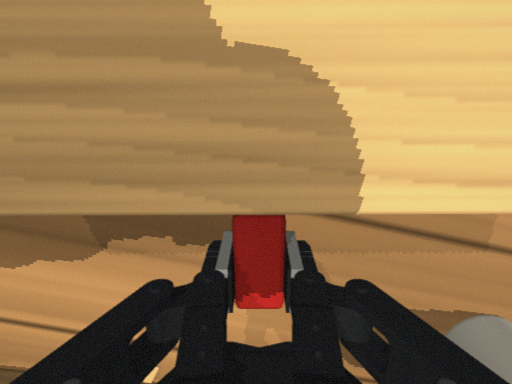

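```bash
python3 -m jog '[[[-12,-0.6,0,0,0,-0.05,0],[-12,-0.6,0,0,0,-0.05,0],[-12,-0.6,0,0,0,-0.05,0],[0,0,0,0,0,0,0]]]'
python3 - <<'E'
from h import *
c=cap('wrist','w15.png'); p,R=pose();print(R.inv().apply(c['T'][:3,3]-p),R.as_matrix()[:,0])
s=monitor.observe(); print(s['ft_force'],s['torque'])
E
```

```text
t: 25.9
eef_pos: [0.6636, 0.0483, 0.0599]
tool_rot: [-0.484, 0.583, -0.401, -0.515]
ft_force: [2.6, -4.9, 1.5]
finger_gap: 0.0232
[-0.15459134  0.08300084  0.00031058] [ 0.147462    0.03107583 -0.98857941]
[ 0.21383433 -5.69534262  1.18991151] [-1.62312483  0.12725992 -0.04158636]
```

View pics/w15.png

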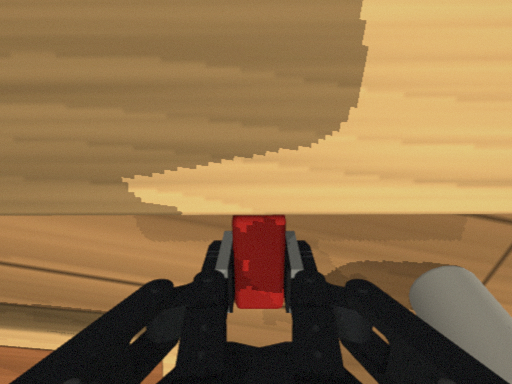

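Tab and board keep the same place in the wrist frame, so the board follows the hand with low force. I'll continue.

```bash
python3 -m jog '[[[-12,-0.6,0,0,0,-0.05,0],[-12,-0.6,0,0,0,-0.05,0],[-12,-0.6,0,0,0,-0.05,0],[-12,-0.6,0,0,0,-0.05,0],[-12,-0.6,0,0,0,-0.05,0],[-12,-0.6,0,0,0,-0.05,0],[-12,-0.6,0,0,0,-0.05,0],[-12,-0.6,0,0,0,-0.05,0],[0,0,0,0,0,0,0]]]'
python3 - <<'E'
from h import *
c=cap('wrist','w16.png'); p,R=pose();x=R.as_matrix()[:,0];print('tilt',np.arctan2(np.hypot(*x[:2]),-x[2]),p,monitor.observe()['qpos'].round(2))
s=cap('scene','s16.png');cap('top','t16.png');im=cv2.cvtColor(s['image'],cv2.COLOR_RGB2BGR)[90:240,190:360]; cv2.imwrite('pics/s16z.png',cv2.resize(im,None,fx=4,fy=4,interpolation=cv2.INTER_NEAREST))
E
```

```text
t: 27.08
eef_pos: [0.6378, 0.0426, 0.1523]
tool_rot: [-0.577, 0.651, -0.277, -0.409]
ft_force: [-1.1, -7.1, 3.0]
finger_gap: 0.0229
tilt 0.5515205558924633 [0.63784008 0.04256859 0.15223684] [ 0.45 -0.35 -0.54  0.16 -0.85 -1.88]
```

View pics/s16z.png

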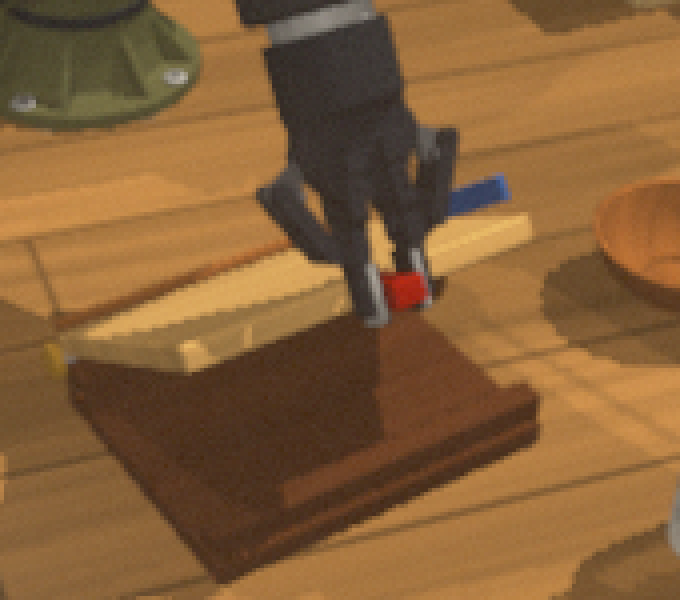

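View pics/w16.png

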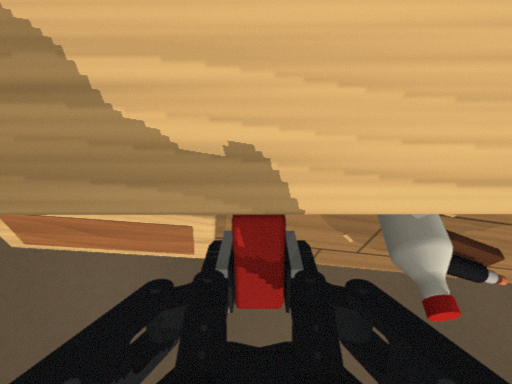

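View pics/t16.png

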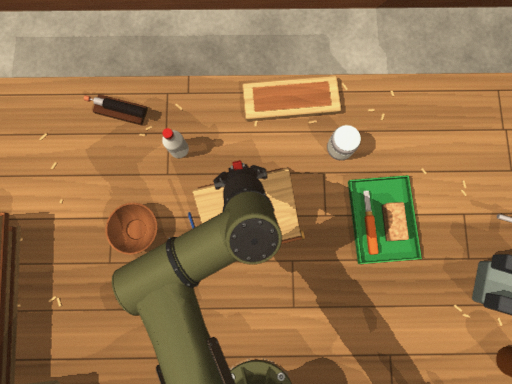

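Run:
```python
from h import *
psi=.2175; xd=np.array([np.cos(psi),np.sin(psi),0]);yd=np.array([-np.sin(psi),np.cos(psi),0]); H=np.array([.428,-.0033,.042])
s=load('scene0.png'); t=load('top0.png'); w9=load('w9.png'); w1=load('w1.png')
for n,c,b in (('s',s,(280,120,330,160)),('t',t,(185,205,210,265)),('w1',w1,(295,270,400,360)),('w6',load('w6.png'),(430,0,512,130))):
    h=cv2.cvtColor(c['image'],cv2.COLOR_RGB2HSV); m=cv2.inRange(h,(95,70,30),(130,255,255)); k=np.zeros_like(m); k[b[1]:b[3],b[0]:b[2]]=m[b[1]:b[3],b[0]:b[2]]
    nn,l,st,_=cv2.connectedComponentsWithStats(k); i=1+np.argmax(st[1:,4]); pts=np.argwhere(l==i)[:,::-1].astype(np.float32)
    bx=cv2.boxPoints(cv2.minAreaRect(pts)); print(n,len(pts),bx.round(1).tolist())
    if n=='s':
        cols=np.unique(pts[:,0]); cols=cols[2:-3]; up=[pts[pts[:,0]==u,1].min()-.5 for u in cols]; lo=[pts[pts[:,0]==u,1].max()+.5 for u in cols]
        for nm,e,off in (('up',up,.018),('lo',lo,0)):
            a,bb=np.polyfit(cols,e,1)
            for yo in (.145,.149,.155):
                q=[]
                for u in (cols[0],cols[-1]):
                    o,d=ray(s,u,a*u+bb); kk=((H+yo*yd-o)@yd)/(d@yd); v=o+kk*d-H; q.append((v@xd,v[2]))
                print(nm,yo,np.round(q,4).tolist(),'ang %.4f'%np.arctan2(q[1][1]-q[0][1],q[1][0]-q[0][0]), 'perp offset from hinge at ang: %.4f'%( (-np.sin(np.arctan2(q[1][1]-q[0][1],q[1][0]-q[0][0]))*q[0][0]+np.cos(np.arctan2(q[1][1]-q[0][1],q[1][0]-q[0][0]))*q[0][1])))
for n,c,b in (('w1',w1,(270,250,420,384)),('w6',load('w6.png'),(412,0,512,140)),('s',s,(275,120,335,165))):
    im=cv2.cvtColor(c['image'],cv2.COLOR_RGB2BGR)[b[1]:b[3],b[0]:b[2]]; cv2.imwrite(f'pics/z_{n}.png',cv2.resize(im,None,fx=4 if n!='s' else 10,fy=4 if n!='s' else 10,interpolation=cv2.INTER_NEAREST))
```

```text
s 134 [[286.20001220703125, 142.1999969482422], [315.29998779296875, 133.60000610351562], [316.79998779296875, 138.8000030517578], [287.70001220703125, 147.39999389648438]]
up 0.145 [[0.0133, 0.0271], [0.1159, 0.1152]] ang 0.7093 perp offset from hinge at ang: 0.0119
up 0.149 [[0.0082, 0.0227], [0.1114, 0.1113]] ang 0.7093 perp offset from hinge at ang: 0.0119
up 0.155 [[0.0004, 0.016], [0.1047, 0.1055]] ang 0.7093 perp offset from hinge at ang: 0.0119
lo 0.145 [[0.0147, 0.0131], [0.1184, 0.0995]] ang 0.6951 perp offset from hinge at ang: 0.0006
lo 0.149 [[0.0096, 0.0086], [0.1139, 0.0956]] ang 0.6951 perp offset from hinge at ang: 0.0004
lo 0.155 [[0.0019, 0.0018], [0.1072, 0.0896]] ang 0.6951 perp offset from hinge at ang: 0.0002
t 101 [[187.1999969482422, 213.60000610351562], [189.3000030517578, 212.89999389648438], [204.60000610351562, 259.79998779296875], [202.5, 260.5]]
w1 1149 [[298.5, 336.8999938964844], [348.0, 294.5], [361.5, 310.29998779296875], [312.0, 352.70001220703125]]
w6 3769 [[440.20001220703125, 0.4000000059604645], [471.3999938964844, -15.199999809265137], [532.4000244140625, 106.80000305175781], [501.20001220703125, 122.4000015258789]]
```

View pics/z_w1.png

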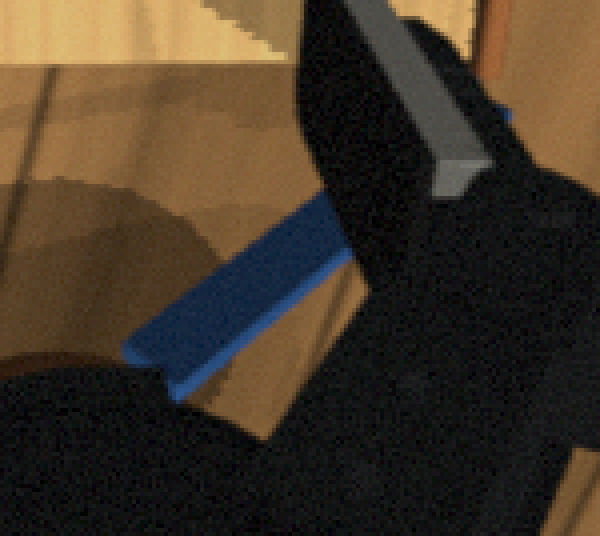

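View pics/z_s.png

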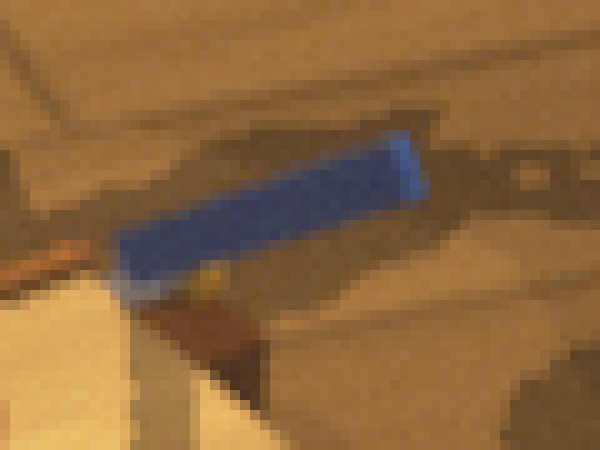

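View pics/z_w6.png

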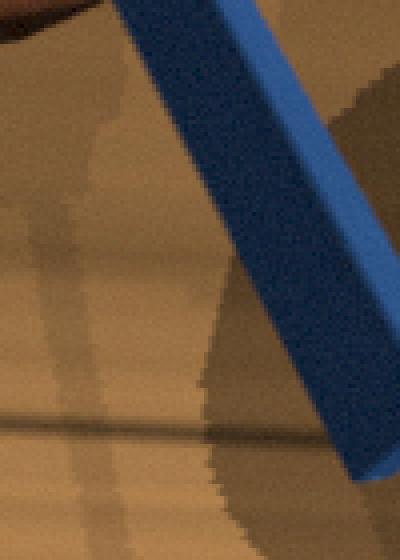

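Run:
```python
from h import *
psi=.2175; xd=np.array([np.cos(psi),np.sin(psi),0]);yd=np.array([-np.sin(psi),np.cos(psi),0]); H=np.array([.428,-.0033,.042])
w=load('w1.png')
P=lambda u,v:(270+u/4-.4,250+v/4-.4)
for yo in (.146,.149,.152):
  q=[]
  for a in [(150,338),(325,197),(180,372),(348,250)]:
    o,d=ray(w,*P(*a)); k=((H+yo*yd-o)@yd)/(d@yd); v=o+k*d-H; q.append((v@xd,v[2]))
  q=np.array(q); print(yo,q.round(4).tolist(),[np.arctan2(*(q[i]-q[i+1])[::-1]) for i in (0,2)])
```

```text
0.146 [[0.1188, 0.1057], [0.0628, 0.057], [0.1134, 0.1157], [0.0626, 0.0773]] [np.float64(0.7154703789350426), np.float64(0.6475176239099737)]
0.149 [[0.1182, 0.1027], [0.0614, 0.0534], [0.1127, 0.1128], [0.0613, 0.074]] [np.float64(0.7154703789350424), np.float64(0.6475176239099745)]
0.152 [[0.1177, 0.0998], [0.0601, 0.0498], [0.1121, 0.11], [0.06, 0.0706]] [np.float64(0.7154703789350422), np.float64(0.6475176239099741)]
```

Run:
```python
from h import *
w=load('w6.png')
P=lambda u,v:(412+u/4-.4,0+v/4-.4)
for psi in (.2125,.2175,.2225):
  xd=np.array([np.cos(psi),np.sin(psi),0]);yd=np.array([-np.sin(psi),np.cos(psi),0]); H=np.array([.428,-.0033,.042])
  for yo in (.149,.152):
    q=[]
    for a in [(352,480),(118,0),(400,342),(220,0)]:
      o,d=ray(w,*P(*a)); k=((H+yo*yd-o)@yd)/(d@yd); v=o+k*d-H; q.append((v@xd,v[2]))
    q=np.array(q); print(psi,yo,q.round(4).tolist(),[np.arctan2(*(q[i]-q[i+1])[::-1]).round(4) for i in (0,2)], 'tip from hinge',np.arctan2(q[0][1],q[0][0]),np.hypot(*q[0]))
```

```text
0.2125 0.149 [[0.1235, 0.104], [0.0481, 0.0414], [0.1044, 0.1101], [0.0545, 0.0689]] [np.float64(0.6925), np.float64(0.6894)] tip from hinge 0.6995406553913754 0.16146037923561027
0.2125 0.152 [[0.1245, 0.1], [0.0474, 0.036], [0.1049, 0.1063], [0.0539, 0.0642]] [np.float64(0.6925), np.float64(0.6894)] tip from hinge 0.676725405185095 0.15968784243609113
0.2175 0.149 [[0.1245, 0.1031], [0.0488, 0.041], [0.1053, 0.1094], [0.0551, 0.0685]] [np.float64(0.6878), np.float64(0.6851)] tip from hinge 0.6919058307478168 0.16166105774685544
0.2175 0.152 [[0.1255, 0.0992], [0.0481, 0.0356], [0.1058, 0.1056], [0.0546, 0.0637]] [np.float64(0.6878), np.float64(0.6851)] tip from hinge 0.6689418023820946 0.15992567582022804
0.2225 0.149 [[0.1254, 0.1023], [0.0495, 0.0405], [0.1061, 0.1088], [0.0558, 0.068]] [np.float64(0.683), np.float64(0.6809)] tip from hinge 0.6842346153133951 0.16187019662892474
0.2225 0.152 [[0.1264, 0.0983], [0.0488, 0.0352], [0.1067, 0.1049], [0.0553, 0.0633]] [np.float64(0.683), np.float64(0.6809)] tip from hinge 0.6611245105443367 0.1601724075348549
```

```bash
python3 -m jog '[[[-12,-0.6,0,0,0,-0.05,0],[-12,-0.6,0,0,0,-0.05,0],[-7.2,-0.3,0,0,0,-0.03,0],[0,0,0,0,0,0,0]]]'
python3 - <<'E'
from h import *
p,R=pose();x=R.as_matrix()[:,0];print('tilt',np.arctan2(np.hypot(*x[:2]),-x[2]),p,monitor.observe()['ft_force'])
s=cap('scene','s17.png');im=cv2.cvtColor(s['image'],cv2.COLOR_RGB2BGR)[90:190,190:340]; cv2.imwrite('pics/s17z.png',cv2.resize(im,None,fx=5,fy=5,interpolation=cv2.INTER_NEAREST))
c=cap('wrist','w17.png')
psi=.2175;xd=np.array([np.cos(psi),np.sin(psi),0]);q=p-np.array([.428,-.0033,.042]);print(q@xd,q[2],np.arctan2(q[2],q@xd)-np.arctan2(-.0186,.240))
E
```

```text
t: 27.72
eef_pos: [0.6221, 0.0391, 0.1789]
tool_rot: [-0.602, 0.667, -0.234, -0.37]
ft_force: [-0.7, -8.2, 2.0]
finger_gap: 0.0232
tilt 0.6819908467091386 [0.62208111 0.03907437 0.17886238] [-0.68795839 -8.24008588  2.02326946]
0.19865248760706172 0.13686237927553804 0.6806192436422128
```

View pics/s17z.png

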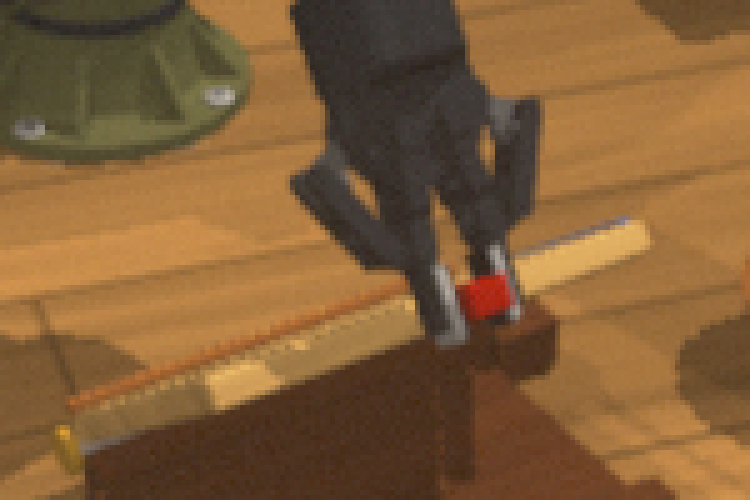

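View pics/w17.png

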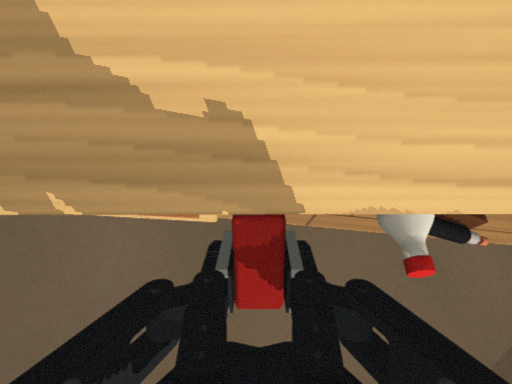

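```bash
python3 -m jog '[[[-1.9,-0.1,0,0,0,-0.008,0],[0,0,0,0,0,0,0],[0,0,0,0,0,0,0]]]'
python3 - <<'E'
from h import *
p,R=pose();x=R.as_matrix()[:,0];print('tilt',np.arctan2(np.hypot(*x[:2]),-x[2]),p,monitor.observe()['ft_force'])
E
python3 -m jog '[[[0,0,0,0,0,0,40],[0,0,0,0,0,0,45],[0,0,0,0,0,0,45],[-20,0,0,0,0,0,50],[-40,0,0,0,0,0,50],[-50,0,0,0,0,0,50],[-50,0,0,0,0,0,50],[0,0,0,0,0,0,50]]]'
python3 - <<'E'
from h import *
s=cap('scene','s18.png');im=cv2.cvtColor(s['image'],cv2.COLOR_RGB2BGR)[90:190,190:340]; cv2.imwrite('pics/s18z.png',cv2.resize(im,None,fx=5,fy=5,interpolation=cv2.INTER_NEAREST))
c=cap('wrist','w18.png');print(monitor.observe()['qpos'].round(2))
E
```

```text
t: 28.2
eef_pos: [0.6214, 0.039, 0.1799]
tool_rot: [-0.603, 0.668, -0.232, -0.368]
ft_force: [8.1, -9.3, -1.2]
finger_gap: 0.0227
tilt 0.6890836440984818 [0.62143675 0.03898225 0.17990087] [ 8.07663714 -9.29143623 -1.23408278]
t: 29.2
eef_pos: [0.5215, 0.0184, 0.3091]
tool_rot: [-0.605, 0.669, -0.228, -0.367]
ft_force: [-0.0, 0.2, -0.2]
finger_gap: 0.05
[ 0.58 -0.84 -0.64  0.25 -1.13 -1.97]
```

View pics/s18z.png

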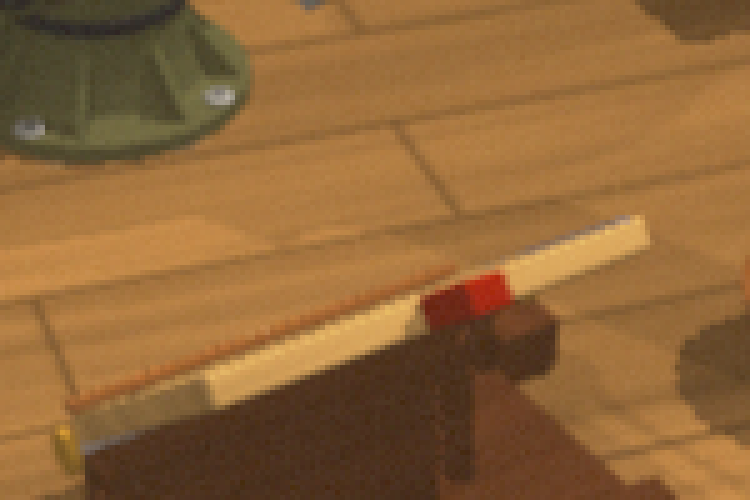

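View pics/w18.png

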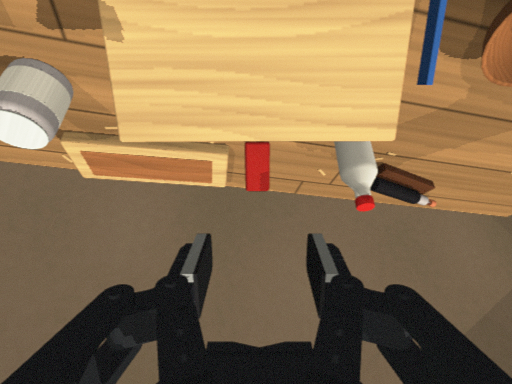

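Scene view: the board stands on its own at about the blade's angle, and only a thin blue line shows over its left edge at (600,230) in the zoom. For a precise comparison, I move the camera to the left side to see the board's edge and the blade together.

```bash
python3 -m jog '[[[0,0,0,0,0,0.172,50],[0,0,0,0,0,0.172,50],[0,0,0,0,0,0.172,50],[0,0,0,0,0,0.172,50],[4,-10.7,41.5,0,0,0,50],[4,-10.7,41.5,0,0,0,50],[4,-10.7,41.5,0,0,0,50],[4,-10.7,41.5,0,0,0,50],[4,-10.7,41.5,0,0,0,50],[4,-10.7,41.5,0,0,0,50]]]' && python3 -m jog '[[[0,0,0,0,0.15,0,50],[0,0,0,0,0.15,0,50],[0,0,0,0,0.15,0,50],[0,0,0,0,0.15,0,50],[0,0,0,0,0,0,50]]]'
python3 - <<'E'
from h import *
c=cap('wrist','w19.png');print(monitor.observe()['qpos'].round(2),c['T'][:3,3])
E
```

```text
t: 30.55
eef_pos: [0.5315, 0.2768, 0.2762]
tool_rot: [0.442, -0.55, 0.445, 0.551]
ft_force: [0.9, 0.4, 0.0]
finger_gap: 0.05
t: 31.18
eef_pos: [0.5308, 0.2766, 0.2728]
tool_rot: [-0.287, 0.69, -0.557, -0.363]
ft_force: [-0.7, -0.5, -0.9]
finger_gap: 0.0503
[ 1.04  0.26  0.16  0.42 -1.92 -2.33] [0.43169285 0.34535828 0.40053773]
```

View pics/w19.png

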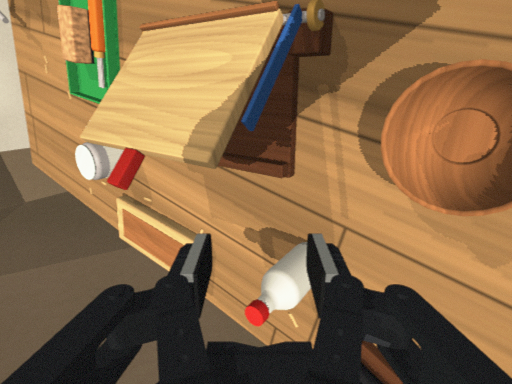

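Run:
```python
from h import *
c=load('w19.png'); im=cv2.cvtColor(c['image'],cv2.COLOR_RGB2BGR)[0:175,190:335]; cv2.imwrite('pics/w19z.png',cv2.resize(im,None,fx=3.4,fy=3.4,interpolation=cv2.INTER_NEAREST))
im=cv2.cvtColor(c['image'],cv2.COLOR_RGB2BGR)[0:90,240:330]; cv2.imwrite('pics/w19y.png',cv2.resize(im,None,fx=6.5,fy=6.5,interpolation=cv2.INTER_NEAREST))
im=cv2.cvtColor(c['image'],cv2.COLOR_RGB2BGR)[85:175,190:280]; cv2.imwrite('pics/w19x.png',cv2.resize(im,None,fx=6.5,fy=6.5,interpolation=cv2.INTER_NEAREST))
```

```text
(no output)
```

View pics/w19y.png

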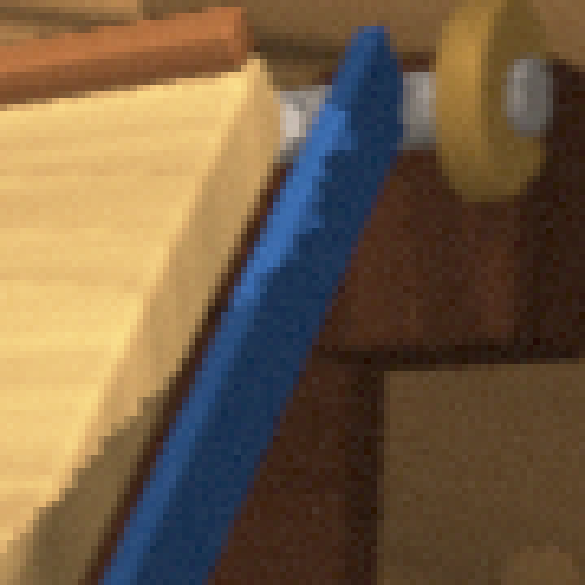

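View pics/w19x.png

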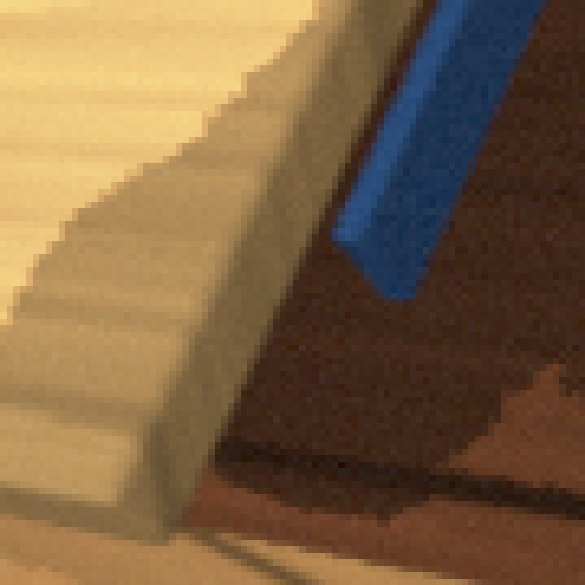

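Run:
```python
from h import *
w=load('w19.png')
Y=lambda u,v:(240+u/6.5-.4,0+v/6.5-.4); X=lambda u,v:(190+u/6.5-.4,85+v/6.5-.4)
L=[('board top',.130,Y(262,62),X(150,425)),('board bot',.130,Y(280,155),X(177,520)),
('blade out low',.155,Y(400,165),X(412,298)),('blade out top',.155,Y(150,560),X(370,245)),('blade out top long',.155,Y(385,30),X(370,245)),('blade in top',.149,Y(365,30),X(335,238))]
for psi in (.2125,.2175,.2225):
  xd=np.array([np.cos(psi),np.sin(psi),0]);yd=np.array([-np.sin(psi),np.cos(psi),0]); H=np.array([.428,-.0033,.042]); print(psi)
  for n,yo,a,b in L:
    q=[]
    for u in (a,b):
      o,d=ray(w,*u); k=((H+yo*yd-o)@yd)/(d@yd); v=o+k*d-H; q.append((v@xd,v[2]))
    q=np.array(q);th=np.arctan2(*(q[1]-q[0])[::-1]); print(' ',n,q.round(4).tolist(),'ang %.4f'%th,'perp %.4f'%(-np.sin(th)*q[1][0]+np.cos(th)*q[1][1]),'len %.3f'%np.hypot(*(q[1])))
```

```text
0.2125
  board top [[-0.006, 0.0148], [0.1418, 0.138]] ang 0.6950 perp 0.0152 len 0.198
  board bot [[0.008, 0.0074], [0.1583, 0.1326]] ang 0.6948 perp 0.0005 len 0.207
  blade out low [[0.0118, 0.007], [0.1238, 0.1028]] ang 0.7072 perp -0.0024 len 0.161
  blade out top [[0.0795, 0.0858], [0.1144, 0.1139]] ang 0.6781 perp 0.0169 len 0.161
  blade out top long [[-0.0081, 0.015], [0.1144, 0.1139]] ang 0.6791 perp 0.0168 len 0.161
  blade in top [[-0.0095, 0.0113], [0.1137, 0.115]] ang 0.6998 perp 0.0147 len 0.162
0.2175
  board top [[-0.0053, 0.0147], [0.1423, 0.1387]] ang 0.6988 perp 0.0147 len 0.199
  board bot [[0.0087, 0.0075], [0.1586, 0.1335]] ang 0.6989 perp 0.0001 len 0.207
  blade out low [[0.0126, 0.0071], [0.1245, 0.1036]] ang 0.7118 perp -0.0029 len 0.162
  blade out top [[0.0803, 0.0864], [0.1151, 0.1146]] ang 0.6826 perp 0.0164 len 0.162
  blade out top long [[-0.0073, 0.0149], [0.1151, 0.1146]] ang 0.6836 perp 0.0162 len 0.162
  blade in top [[-0.0088, 0.0112], [0.1143, 0.1157]] ang 0.7039 perp 0.0142 len 0.163
0.2225
  board top [[-0.0047, 0.0147], [0.1427, 0.1395]] ang 0.7026 perp 0.0142 len 0.200
  board bot [[0.0094, 0.0076], [0.159, 0.1343]] ang 0.7030 perp -0.0003 len 0.208
  blade out low [[0.0134, 0.0072], [0.1251, 0.1045]] ang 0.7164 perp -0.0033 len 0.163
  blade out top [[0.0811, 0.087], [0.1157, 0.1154]] ang 0.6870 perp 0.0158 len 0.163
  blade out top long [[-0.0066, 0.0149], [0.1157, 0.1154]] ang 0.6880 perp 0.0157 len 0.163
  blade in top [[-0.008, 0.0111], [0.115, 0.1164]] ang 0.7081 perp 0.0137 len 0.164
```

Run:
```python
from h import *
w=load('w19.png'); hsv=cv2.cvtColor(w['image'],cv2.COLOR_RGB2HSV)
blue=cv2.inRange(hsv,(95,90,40),(125,255,255)); blue[:, :235]=0; blue[140:]=0
psi=.2175;xd=np.array([np.cos(psi),np.sin(psi),0]);yd=np.array([-np.sin(psi),np.cos(psi),0]); H=np.array([.428,-.0033,.042])
def ang(rows,cols,yo,n):
    rows=np.array(rows,float);cols=np.array(cols,float)
    for _ in range(3):
        a,b=np.polyfit(rows,cols,1); r=cols-(a*rows+b); k=abs(r)<max(1.,2*r.std()); rows,cols=rows[k],cols[k]
    q=[]
    for v in (rows.min(),rows.max()):
        o,d=ray(w,a*v+b,v); kk=((H+yo*yd-o)@yd)/(d@yd); p=o+kk*d-H; q.append((p@xd,p[2]))
    q=np.array(q); th=np.arctan2(*(q[1]-q[0])[::-1]); print(n,'rms %.2f n %d'%(r.std(),len(rows)),'ang %.4f'%th,'perp %.4f'%(-np.sin(th)*q[1][0]+np.cos(th)*q[1][1]))
R=range(30,118)
ang(R,[np.where(blue[v])[0].max()+.5 for v in R],.155,'blade out low')
R=range(15,115)
ang(R,[np.where(blue[v])[0].min()-.5 for v in R],.149,'blade in top')
# blade light/dark boundary & board edges via horizontal gradient of V near typed lines
V=cv2.GaussianBlur(w['image'].max(2).astype(np.float32),(3,3),0); gx=cv2.Sobel(V,cv2.CV_32F,1,0)
def edge(p,q,sgn,yo,n,hw=4):
    rows=np.arange(int(p[1])+6,int(q[1])-6); cols=[]
    for v in rows:
        u0=p[0]+(q[0]-p[0])*(v-p[1])/(q[1]-p[1]); us=np.arange(int(u0)-hw,int(u0)+hw+1); g=np.maximum(sgn*gx[v,us],0)+1e-6; i=g.argmax(); s=slice(max(0,i-1),i+2); cols.append((us[s]*g[s]).sum()/g[s].sum())
    ang(rows,cols,yo,n)
Y=lambda u,v:(240+u/6.5-.4,0+v/6.5-.4); X=lambda u,v:(190+u/6.5-.4,85+v/6.5-.4)
edge(Y(262,62),X(150,425),-1,.130,'board top')
edge(Y(280,155),X(177,520),-1,.130,'board bot')
edge(Y(385,30),X(370,245),-1,.155,'blade out top',3)
```

```text
blade out low rms 0.35 n 88 ang 0.6947 perp 0.0004
blade in top rms 0.33 n 100 ang 0.6925 perp 0.0169
board top rms 0.38 n 112 ang 0.7008 perp 0.0145
board bot rms 0.24 n 126 ang 0.6904 perp 0.0013
blade out top rms 0.31 n 98 ang 0.7004 perp 0.0163
```

In this view the blade measures 0.696 rad and the board 0.696 rad, so they match. One last look at everything before I hand it in.

Run:
```python
from h import *
cap('scene','s20.png')
a=load('top0.png'); t=cap('top','t20.png')
s=load('scene0.png'); s2=load('s20.png')
for n,b in (('bottle',(355,170,390,235)),('tin',(150,230,200,295)),('bowl',(330,130,390,170))):
    x=s['image'][b[1]:b[3],b[0]:b[2]].astype(int);y=s2['image'][b[1]:b[3],b[0]:b[2]].astype(int);print(n,abs(x-y).mean())
```

```text
bottle 7.692747252747253
tin 8.831589743589744
bowl 8.002777777777778
```

View pics/s20.png

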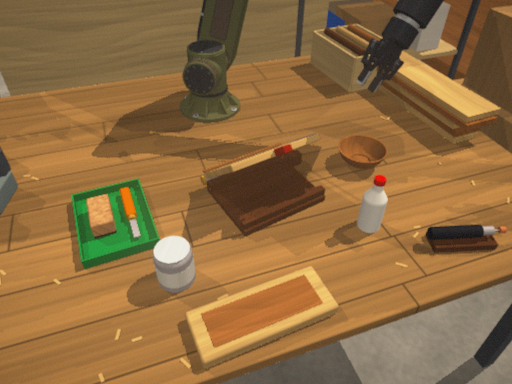

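The board stands at the blade's angle and both items are in the tray. The bowl (360,150), bottle (372,205) and tin (174,263) are where they were, and the arm is clear of everything.

```bash
python3 -c "
from workcell import robot; print(robot.job_done())"
```

```text
the job is handed in; nothing more can be done
None
```

The job is handed in, at about 31 s on the robot's clock. The gouge and then the sanding block went flat onto the tray floor while the board was still down. I then raised the board by its tab, let go and moved the arm clear.

**Angle match:** In the last wrist view the board measured 0.696 rad and the blade 0.696 rad. The single edge fits spread from about 0.69 to 0.70. The arm's own tilt at release read 0.689, and earlier blade estimates from other views mostly ran from 0.685 to 0.715, with one weak edge at 0.65, so expect about 0.01 rad of uncertainty.

**Rest of the scene:** In the final scene picture the bowl, glue bottle and tin look to be where they started. A pixel comparison with the first picture gave only small differences, which I took to be image noise. The blade was never touched, and the highest force reading at the end of any move was about 12 N.

**What disagreed:** My first grasp of the gouge closed on air. The fingertips sat about 30 mm farther back than `robot.tip_extent` implies. I worked out the difference from the pictures, and the later grasps held.

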